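Put the carving gouges away, mist them with rust guard and shut the drawer

TASK

Put every carving gouge that lies loose on the bench away in the open drawer of the flat chest, the long ones in the long bay on the right and the short ones in the short bay on the left, each lying flat with its blade towards the back of the drawer. When they are all in, give them a puff of rust guard: press the spray can's nozzle cap fully down for a moment, with the drawer still open, and let it spring back up. Then slide the drawer gently until it is fully shut, and leave the other things on the bench where they are.

Things in the scene. Friction and masses are not known exactly. Their poses are not given: they have to be found in the camera images.
- drawer (a joint): how far the drawer of the flat wooden chest is pulled out towards the robot, m: 0 = fully shut, 0.18 to 0.19 at the start, 0.195 at its stop. About 2 N of friction, stays where left, no catch: push on its front to shut it. The chest is fixed, 356 wide x 240 deep x 70 mm high; the jar and box on it stand 165 mm or more behind its front face.
- drawer_front (a point): middle of the outer (robot-side) face of the drawer front, 45 mm above the bench, moves with the drawer; x axis straight to the back of the chest, y left, z up. The front is 350 wide, 15 thick, from 4 to 62 mm above the bench; when shut its back meets the chest's front face. Two 22 mm brass knobs stand 21 mm out of it, 110 mm left and right of the middle.
- long_bay (a point): middle of the floor of the long bay (right-hand, -y side) of the drawer, axes as drawer_front, moves with the drawer. 182 mm long (x), 150 wide (y); its floor lies 12 mm above the bench; round it outer walls 38 mm and partitions 34 mm above that floor, 6 mm thick. It takes three long gouges side by side, about 50 mm apart.
- short_bay (a point): middle of the floor of the short bay (left-hand, +y side, at the back of the drawer), axes as drawer_front, moves with the drawer. 130 mm long (x), 150 wide (y), floor and walls as the long bay. It takes three short gouges side by side, about 50 mm apart. The narrow cell in front of it holds a slip stone and is not for gouges.
- nozzle (a joint): travel of the spray can's sprung nozzle cap, m: 0 = up, 0.006 = pressed fully down. It starts to move at 2 N, takes 8 N at the bottom and springs back when let go.
- cap_top (a point): centre of the top of the spray can's grey nozzle cap (29 mm across), 176 mm above the bench when up; press it straight down. The can (52 mm across) is strapped in a fixed holder (base 80 x 70 mm) screwed to the bench right of the chest's front corner, its nozzle aimed at the open drawer.
- long1: a loose long carving gouge, 150 mm overall: octagonal wooden handle 88 long and 24 mm thick, brass ferrule, steel blade 13 mm wide. Origin on its axis at the handle's middle (the place to grip), 12 mm above what it lies on; x axis towards the blade's edge. Butt 44 mm behind the origin, edge 106 mm in front. May be absent.
- long1_tip (a point): the cutting edge at the blade's end of long1, on its axis, 106 mm in front of its origin; axes as the gouge's.
- short1: a loose short carving gouge, 100 mm overall: octagonal wooden handle 56 long and 24 mm thick, brass ferrule, steel blade 13 mm wide. Origin on its axis at the handle's middle (the place to grip), 12 mm above what it lies on; x axis towards the blade's edge. Butt 28 mm behind the origin, edge 72 mm in front. May be absent.
- short1_tip (a point): the cutting edge at the blade's end of short1, on its axis, 72 mm in front of its origin; axes as the gouge's.
- long2: a loose long carving gouge, 150 mm overall: octagonal wooden handle 88 long and 24 mm thick, brass ferrule, steel blade 13 mm wide. Origin on its axis at the handle's middle (the place to grip), 12 mm above what it lies on; x axis towards the blade's edge. Butt 44 mm behind the origin, edge 106 mm in front. May be absent.
- long2_tip (a point): the cutting edge at the blade's end of long2, on its axis, 106 mm in front of its origin; axes as the gouge's.
- short2: a loose short carving gouge, 100 mm overall: octagonal wooden handle 56 long and 24 mm thick, brass ferrule, steel blade 13 mm wide. Origin on its axis at the handle's middle (the place to grip), 12 mm above what it lies on; x axis towards the blade's edge. Butt 28 mm behind the origin, edge 72 mm in front. May be absent.
- short2_tip (a point): the cutting edge at the blade's end of short2, on its axis, 72 mm in front of its origin; axes as the gouge's.
- long3: a loose long carving gouge, 150 mm overall: octagonal wooden handle 88 long and 24 mm thick, brass ferrule, steel blade 13 mm wide. Origin on its axis at the handle's middle (the place to grip), 12 mm above what it lies on; x axis towards the blade's edge. Butt 44 mm behind the origin, edge 106 mm in front. May be absent.
- long3_tip (a point): the cutting edge at the blade's end of long3, on its axis, 106 mm in front of its origin; axes as the gouge's.
- short3: a loose short carving gouge, 100 mm overall: octagonal wooden handle 56 long and 24 mm thick, brass ferrule, steel blade 13 mm wide. Origin on its axis at the handle's middle (the place to grip), 12 mm above what it lies on; x axis towards the blade's edge. Butt 28 mm behind the origin, edge 72 mm in front. May be absent.
- short3_tip (a point): the cutting edge at the blade's end of short3, on its axis, 72 mm in front of its origin; axes as the gouge's.
- dowels: bystander: flat banded pack of dowels, 200 x 58 x 22 mm, origin under its centre
- blank: bystander: carving blank of pale wood, 100 x 42 x 40 mm, origin under its centre
- cup: bystander: lidded black coffee cup, 82 mm across, 114 mm high, origin under its centre
- mallet: bystander: round carver's mallet standing on its head, 80 mm across, 187 mm high, origin under its centre
- stone: bystander: honing stone on its wooden base, 170 x 65 x 28 mm, origin under its centre
- bowl: bystander: small turned wooden bowl, 110 mm across, 45 mm high, origin under its centre
Not all that is in view belongs to the job. What is shaped like the short2 but blue or pink is not meant.

How it is judged:
By the outcome, as a careful person would: the job done as asked, in the order asked, and still so for the second after the job is handed in, with the robot touching nothing.
Of long1, short1, long2, short2, long3, short3 only 4 to 6 are there at a start; the rules pass over those that are not, and their reading is None.
At some moment in a run one of long1, short1, long2, short2, long3, short3 may be knocked a few centimetres aside while the robot is not near it.
Once in a run the grip may slacken for a moment while it holds something.
It also fails if it takes over 210 s, if anything falls off the work surface, if the arm or the gripper's body presses on something with over 40 N, if the wrist force passes 120 N, or if a joint passes its speed limit or range.

ROBOT

A 6-joint arm with a two-finger parallel gripper is mounted at the origin on the work surface. World frame = base frame: x ahead of the robot, y to its left, z up, the work surface at z = 0. Lengths are in m, angles in rad, forces in N, time in s.
With the tool pointing down it reaches from about 0.35 to 0.875 m from the base axis. Payload 4.2 kg.
Tool frame: the origin (TCP) lies at the very end of the fingers, on their centre line; the grasp point (between the pads) lies 19 mm behind it; z points along the fingers, y is the line along which they close (so a half turn about z gives the same grasp; the last joint's range is limited). The gripper opens to 87 mm and grips with 3 to 60 N. Pads are 19 mm wide; open, the fingers measure 117 mm over their backs; the gripper's body (75 mm by 190 mm) begins 51 mm behind the grasp point.
Start: joints at [-0.925, 0.385, 0.008, 0, -1.194, -0.259], TCP at [0.236, -0.579, 0.223] pointing down, gripper open.
Joint ranges: [-3.14, 3.14], [-1.21, 2.06], [-1.07, 1.41], [-3.16, 2.05], [-2.99, -0.16], [-3.1, 3.1]. Speed limits (rad/s): [2.79, 2.79, 3.14, 3.14, 3.14, 3.14].

INTERFACE

Orientations are given as a unit quaternion [w, x, y, z].
In Python, from rig import observe, grab_frame, sign_off, cut_out, pinpoint gives the robot as it stands. The module is installed in compiled form; this text tells all that it offers.
- The arm moves only by the tool move_arm, never from a script. Its argument "moves" is a list of rows, each an object with "hand": the finger opening in m, from 0 to 0.087; "translation": the shift along the tool's x, y, z in m, a list of three; "turn": the turn about the tool's z in rad. In form: [{"hand": hand, "translation": [tx, ty, tz], "turn": turn}, ...]. A call has 1 to 20 rows; each row is the pose to reach, as a shift and turn from the pose commanded when the call began, along the tool's axes at that moment; what a row does not reach only later rows make up. A row lasts 1/10 s, in which the tool goes at most 50 mm and 8.59 degrees, less where a joint would pass 70% of its speed; a pose out of reach is approached as far as the arm can. A call with a gripper value outside its range is refused whole. The fingers move at their own pace and stop on an object; "squeeze" is the grip in N (left out, the last holds). Time passes only in rows, so rows that repeat a pose let the fingers close. It gives the time, the measured TCP pose, the force, the opening and the grip force at its end, in the units of the state.
- observe(): the state, without advancing time (a new reading comes with each control period).
- grab_frame(name): name is "scene" or "top" or "wrist"; returns a dict with "color" (400x640x3 uint8, red, green, blue), "fx", "fy", "cx", "cy" (pixels), "world_from_camera" (4x4, takes a point from camera to world coordinates); the wrist camera has in their place "tool_from_camera" (4x4, takes a point from camera to tool coordinates, whose origin is the TCP and whose axes are the flange's). Camera axes: x right, y up, looking along -z (the intrinsics and any distortion apply to the point x, -y, -z); pixel columns grow to the right and rows downward; lengths in m; the calibration is good to about 2 mm. A picture is of the moment at which its call begins: read the wrist's pose just before it. There is no depth.
- sign_off(): hands the job in; it is judged then, once.
Trained networks look in the newest picture that a camera, given by its name, has taken for a name from the list of things; names that differ only in an ending like _2 or _b are one class to them, and where a whole thing is asked for, a point or a joint stands for the part that bears it (a point fixed in the world has none). Each returns a list of dicts, best first, with "p" (0 to 1); they miss things now and then, are a little off and sometimes report something else, mostly with a low value. They report only what shows in the picture. A call takes as long as a camera call. They do not tell look-alikes from the thing itself.
- cut_out(thing, camera): "mask" (400x640 bool, what is visible of it) and "extent" ([left, top, right, bottom] in pixels, round what is visible of it).
- pinpoint(thing, camera): "location" ([row, column] in pixels: a listed point, or the origin of a listed thing).
The state is a dict: "time_s": time; "joint_pos": joint angles; "qvel": joint speeds; "effort": joint torques, N m; "tool_pos": TCP position; "tcp_rot": TCP orientation; "ft_force": force on the tool from outside, world axes, zero at the start; "wrist_torque": the same for the moment, N m; "width": finger opening in m; "finger_force": force on a finger pad.
Only numpy, scipy, OpenCV 4.12 (cv2) and the standard library are available. Lean on these libraries where they do the work, as an engineer would, in place of code of your own. Each camera call takes 0.05 s, during which the arm holds its last target. There are 200 camera calls.

## Working session

There is one attempt and no reset: what is moved stays moved. The work goes in short steps, Python scripts to look and compute and a tool call to move; the robot and the scene stay as the last step left them, time stands still between calls to the robot, and variables do not carry over. Pictures are saved under pics/ and viewed, at most 14 in all, crops included, and the job is handed in when it is done.

Besides the shell and the picture viewer there is one more tool, called after "Emit:" by a JSON object that holds its "api" and its "payload", one argument or row to a line. move_arm: Moves the arm, as the interface text tells. Its arguments: {"type":"object","properties":{"moves":{"type":"array","items":{"type":"object","properties":{"hand":{"type":"number"},"translation":{"type":"array","items":{"type":"number"}},"turn":{"type":"number"}}}},"squeeze":{"type":"number"}},"required":["moves"]}

```bash
mkdir -p pics
cat > h.py <<'E'
import numpy as np, cv2
from scipy.spatial.transform import Rotation as R
from rig import observe, grab_frame, sign_off, cut_out, pinpoint
def tool():
    s=observe(); q=s['tcp_rot']; T=np.eye(4)
    T[:3,:3]=R.from_quat([q[1],q[2],q[3],q[0]]).as_matrix(); T[:3,3]=s['tool_pos']; return T
def frame(n,save=None):
    T=tool(); f=grab_frame(n)
    f['W']=f['world_from_camera'] if n!='wrist' else T@f['tool_from_camera']
    if save: cv2.imwrite('pics/'+save,f['color'][:,:,::-1])
    return f
def ray(f,px,z):
    r,c=px; d=np.array([(c-f['cx'])/f['fx'],-(r-f['cy'])/f['fy'],-1.]); d=f['W'][:3,:3]@d; o=f['W'][:3,3]
    return o+d*(z-o[2])/d[2]
def proj(f,p):
    q=np.linalg.inv(f['W'])@np.append(p,1); return f['cy']-f['fy']*q[1]/-q[2], f['cx']+f['fx']*q[0]/-q[2]
E
python3 - <<'E'
from h import *
print(observe())
for n in('top','scene'):
    f=frame(n,n+'0.png'); print(n,[k for k in f], f['fx'],f['W'].round(3).tolist())
    for t,z in [('drawer_front',.045),('long_bay',.012),('short_bay',.012),('cap_top',.176),('long1',.012),('long1_tip',.012),('short1',.012),('short1_tip',.012)]:
        for d in pinpoint(t,n):
            if d['p']>.2: print(t,round(d['p'],2),np.round(d['location']),ray(f,d['location'],z).round(3))
E
```

```text
{'time_s': 0.0, 'joint_pos': array([-9.25397269e-01,  3.85519474e-01,  6.61263704e-03, -5.20164188e-04,
       -1.19402148e+00, -2.58635919e-01]), 'qvel': array([-3.21581145e-04,  6.23972402e-04, -1.36367485e-03,  6.51059799e-06,
       -4.21605805e-05,  8.80558374e-04]), 'effort': array([ 7.47900208e-05, -3.90663207e+01,  1.87405944e+01,  4.21999902e+00,
        1.09414832e-02, -1.99433607e-04]), 'tool_pos': array([ 0.23555014, -0.57824321,  0.2214737 ]), 'tcp_rot': array([-2.48148173e-04, -1.92084249e-01,  9.81377831e-01,  1.06452101e-03]), 'ft_force': array([-0.4378333 , -0.54766446, -0.4466079 ]), 'wrist_torque': array([-0.01634522,  0.05422296, -0.02525027]), 'finger_force': 0.0, 'width': 0.08686439767088386}
top ['color', 'fx', 'fy', 'cx', 'cy', 'world_from_camera', 'W'] 439.7810324191509 [[0.024, 0.99, -0.14, 0.301], [-1.0, 0.025, 0.007, 0.025], [0.011, 0.14, 0.99, 1.42], [0.0, 0.0, 0.0, 1.0]]
drawer_front 0.82 [227. 353.] [ 0.411 -0.11   0.045]
long_bay 0.86 [196. 376.] [ 0.517 -0.187  0.012]
long_bay 0.5 [164. 251.] [0.613 0.222 0.012]
short_bay 0.94 [190. 324.] [ 0.532 -0.0
[... 875 characters left out ...]
] [ 0.466 -0.398  0.012]
short_bay 0.7 [222. 287.] [ 0.534 -0.032  0.012]
cap_top 0.65 [139. 223.] [ 0.612 -0.321  0.176]
cap_top 0.31 [297. 432.] [0.443 0.472 0.176]
long1 0.8 [315. 322.] [0.602 0.304 0.012]
long1 0.78 [286. 378.] [0.432 0.299 0.012]
long1 0.48 [155. 262.] [ 0.454 -0.413  0.012]
long1_tip 0.78 [298. 343.] [0.533 0.286 0.012]
short1 0.78 [292. 302.] [0.614 0.221 0.012]
short1 0.74 [342. 482.] [0.319 0.545 0.012]
short1 0.73 [221. 377.] [0.29  0.099 0.012]
short1 0.72 [244. 452.] [0.159 0.283 0.012]
short1 0.69 [310. 237.] [0.778 0.189 0.012]
short1 0.52 [313. 408.] [0.417 0.401 0.012]
short1 0.47 [258. 357.] [0.427 0.193 0.012]
short1_tip 0.74 [304. 278.] [0.683 0.223 0.012]
```

Run:
```python
import cv2
a=cv2.imread('pics/top0.png')
cv2.imwrite('pics/topc.png',cv2.resize(a[70:370,80:480],(800,600),interpolation=cv2.INTER_CUBIC))
```

```text
(no output)
```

View pics/topc.png

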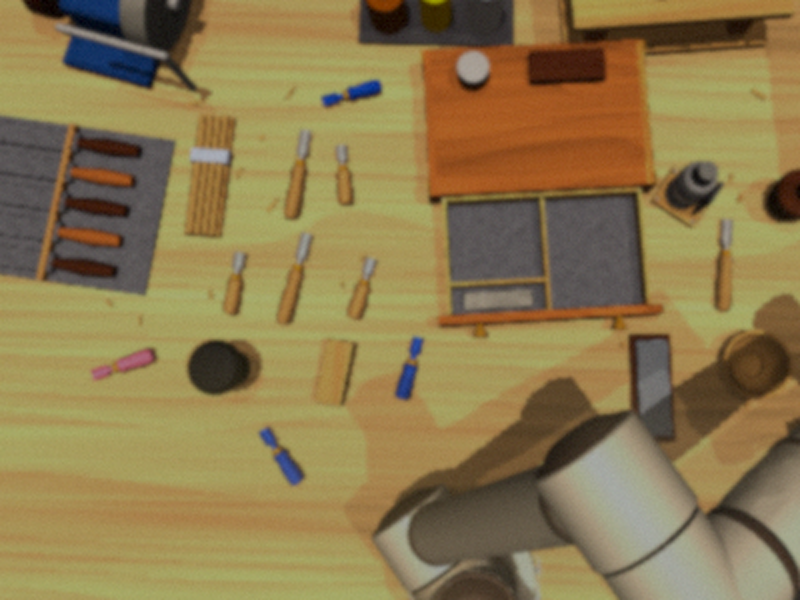

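View pics/scene0.png

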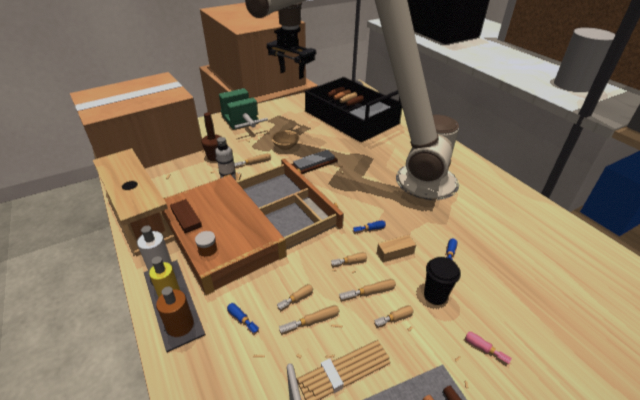

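Loose natural-wood gouges in the top crop: long at (297,175), (295,278) and (725,265), and short at (344,175), (235,283) and (363,288). I'll leave alone the blue ones at (352,93), (410,368) and (282,455), the pink one at (124,364), and the five in the roll on the left. Next, a wrist view over the drawer.

Emit:
{"api": "move_arm", "payload": {
  "moves": [
    {"hand":0.06,"translation":[-0.425,0.344,-0.15],"turn":0.384},
    {"hand":0.06,"translation":[-0.425,0.344,-0.15],"turn":0.384},
    {"hand":0.06,"translation":[-0.425,0.344,-0.15],"turn":0.384},
    {"hand":0.06,"translation":[-0.425,0.344,-0.15],"turn":0.384},
    {"hand":0.06,"translation":[-0.425,0.344,-0.15],"turn":0.384},
    {"hand":0.06,"translation":[-0.425,0.344,-0.15],"turn":0.384},
    {"hand":0.06,"translation":[-0.425,0.344,-0.15],"turn":0.384},
    {"hand":0.06,"translation":[-0.425,0.344,-0.15],"turn":0.384},
    {"hand":0.06,"translation":[-0.425,0.344,-0.15],"turn":0.384},
    {"hand":0.06,"translation":[-0.425,0.344,-0.15],"turn":0.384},
    {"hand":0.06,"translation":[-0.425,0.344,-0.15],"turn":0.384},
    {"hand":0.06,"translation":[-0.425,0.344,-0.15],"turn":0.384},
    {"hand":0.06,"translation":[-0.425,0.344,-0.15],"turn":0.384},
    {"hand":0.06,"translation":[-0.425,0.344,-0.15],"turn":0.384},
    {"hand":0.06,"translation":[-0.425,0.344,-0.15],"turn":0.384},
    {"hand":0.06,"translation":[-0.425,0.344,-0.15],"turn":0.384}
  ]
}}

```text
time_s: 2.5
tool_pos: [0.499, -0.1009, 0.3724]
tcp_rot: [-0.0, -0.001, 1.0, -0.0]
ft_force: [0.3, -0.3, 0.5]
width: 0.0598
finger_force: 0.0
```

Run:
```python
from h import *
f=frame('wrist','w1.png'); print(tool().round(3).tolist(),f['fx'],f['tool_from_camera'].round(3).tolist())
for p in [(0,0),(0,639),(399,0),(399,639)]: print(ray(f,p,0.05).round(3))
for t,z in [('drawer_front',.045),('long_bay',.012),('short_bay',.012),('cap_top',.176),('long1',.012),('long1_tip',.012),('short1',.012)]:
    for d in pinpoint(t,'wrist'):
        if d['p']>.3: print(t,round(d['p'],2),np.round(d['location']),ray(f,d['location'],z).round(4))
```

```text
[[-1.0, -0.001, -0.0, 0.499], [-0.001, 1.0, -0.0, -0.101], [0.0, -0.0, -1.0, 0.372], [0.0, 0.0, 0.0, 1.0]] 342.8183721419075 [[-0.0, 0.966, 0.257, 0.068], [1.0, 0.0, 0.0, 0.0], [0.0, 0.257, -0.966, -0.163], [0.0, 0.0, 0.0, 1.0]]
[ 0.302 -0.512  0.05 ]
[0.302 0.301 0.05 ]
[ 0.926 -0.662  0.05 ]
[0.925 0.448 0.05 ]
drawer_front 0.84 [ 84. 307.] [ 0.4042 -0.1236  0.045 ]
drawer_front 0.4 [152. 503.] [0.4966 0.1566 0.045 ]
long_bay 0.91 [162. 270.] [ 0.5169 -0.1834  0.012 ]
short_bay 0.88 [173. 370.] [ 0.5337 -0.0285  0.012 ]
long1 0.83 [136. 122.] [ 0.476 -0.404  0.012]
long1 0.77 [218. 572.] [0.6069 0.2993 0.012 ]
long1_tip 0.86 [176. 570.] [0.5381 0.2825 0.012 ]
short1 0.82 [  9. 476.] [0.3028 0.1101 0.012 ]
short1 0.79 [223. 524.] [0.615  0.2224 0.012 ]
short1 0.79 [106. 522.] [0.4328 0.1926 0.012 ]
```

View pics/w1.png

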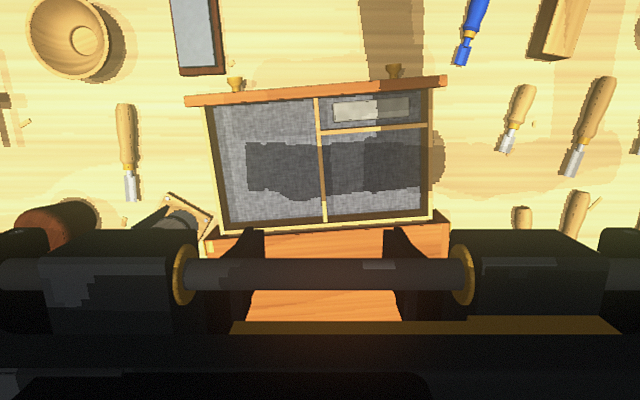

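The wrist view shows the drawer open, with long bay about (265,160), short bay (372,172), and the right-hand long gouge at (125,140), blade pointing away from the robot... down the image (+x).

```bash
cat >> h.py <<'E'
def meas(f,n,kind,min_p=.3):
    """gouges seen: origin (mask PCA + pinpoint) and axis angle to blade"""
    out=[]
    tips=[d['location'] for d in pinpoint(kind+'1_tip',n) if d['p']>.15]
    tips=[ray(f,t,.012)[:2] for t in tips]
    orgs=[(d['p'],ray(f,d['location'],.012)[:2]) for d in pinpoint(kind+'1',n) if d['p']>min_p]
    res=[]
    for d in cut_out(kind+'1',n):
        if d['p']<min_p: continue
        m=d['mask'].copy(); rc=np.argwhere(m)
        if len(rc)<40: continue
        w=np.array([ray(f,p,.014)[:2] for p in rc]); c=w.mean(0)
        u=np.linalg.svd(w-c,full_matrices=False)[2][0]
        t=(w-c)@u; lo,hi=t.min(),t.max()
        v=np.array([-u[1],u[0]]); s=(w-c)@v
        # handle end is wider
        wl=np.ptp(s[t<lo+.3*(hi-lo)]); wh=np.ptp(s[t>hi-.3*(hi-lo)])
        if wl<wh: u=-u; lo,hi=-hi,-lo
        butt=c+u*lo; edge=c+u*hi; L=hi-lo
        h={'long':.044,'short':.028}[kind]
        res.append((round(d['p'],2),'L',round(L,3),'org',(butt+u*h).round(4),'edge',edge.round(4),'yaw',round(np.degrees(np.arctan2(u[1],u[0])),1),f['color'][m].mean(0).round(),'px',rc.mean(0).round()))
    for r in res: print(kind,*r)
    print('pin',[(round(p,2),o.round(4).tolist()) for p,o in orgs],'tips',[t.round(4).tolist() for t in tips])
def go(x,y,yaw,z):
    """shift+turn in tool axes; yaw deg = world heading of -tool x"""
    T=tool(); d=np.array([x,y,z])-T[:3,3]; t=T[:3,:3].T@d
    cur=np.degrees(np.arctan2(-T[1,0],-T[0,0])); e=(yaw-cur+90)%180-90
    print('at',T[:3,3].round(4),'yaw',round(cur,2),'move',t.round(4),'turn',round(-np.radians(e),4))
E
python3 - <<'E'
from h import *
f=frame('wrist')
a=ray(f,(97,185),.062);b=ray(f,(75,446),.062);print(a,b,np.linalg.norm(a-b),np.degrees(np.arctan2(-(b-a)[0],(b-a)[1])))
meas(f,'wrist','long')
meas(f,'wrist','short')
f=frame('top'); meas(f,'top','long'); meas(f,'top','short')
for t,z in [('drawer_front',.045),('long_bay',.012),('short_bay',.012),('cap_top',.176)]:
    d=pinpoint(t,'top')[0];print(t,d['p'],ray(f,d['location'],z).round(4))
E
```

```text
[ 0.42210172 -0.28367882  0.062     ] [0.39371065 0.0602637  0.062     ] 0.34511231474637033 4.718837196319622
long 0.9 L 0.078 org [0.6037 0.3019] edge [0.6379 0.2984] yaw -5.8 [194. 163.  96.] px [213. 575.]
long 0.87 L 0.151 org [0.4325 0.3021] edge [0.5375 0.2792] yaw -12.3 [186. 157. 103.] px [119. 591.]
long 0.78 L 0.149 org [ 0.4731 -0.3969] edge [ 0.5782 -0.4037] yaw -3.8 [206. 181. 121.] px [145. 126.]
pin [(0.83, [0.4745, -0.4009]), (0.7, [0.6066, 0.2989]), (0.67, [0.4337, 0.3013])] tips [[0.5366, 0.2806]]
short 0.65 L 0.1 org [0.429  0.1913] edge [0.4988 0.1739] yaw -14.0 [215. 190. 126.] px [113. 518.]
short 0.61 L 0.043 org [0.6112 0.2211] edge [0.6255 0.2262] yaw 19.5 [194. 164.  96.] px [217. 522.]
pin [(0.87, [0.4338, 0.1907]), (0.7, [0.579, -0.4044]), (0.59, [0.3039, 0.1089]), (0.55, [0.6125, 0.2211])] tips []
long 0.84 L 0.152 org [0.6006 0.2999] edge [0.708  0.2877] yaw -6.5 [137. 109.  67.] px [159. 228.]
long 0.71 L 0.148 org [ 0.4714 -0.3995] edge [ 0.5753 -0.406 ] yaw -3.6 [136. 107.  66.] px [205. 442.]
long 0.67 L 0.149 org [0.4329 0.2992] edge [0.5354 0.2778
[... 516 characters left out ...]
 [0.7584 0.2609] yaw 107.7 [ 42.  61. 112.] px [116. 257.]
short 0.52 L 0.104 org [0.3256 0.5366] edge [0.2998 0.608 ] yaw 109.8 [153.  98.  91.] px [252. 141.]
short 0.47 L 0.094 org [0.4303 0.1881] edge [0.4942 0.1734] yaw -13.0 [144. 114.  70.] px [215. 260.]
short 0.47 L 0.099 org [0.166 0.287] edge [0.2219 0.3303] yaw 37.8 [ 72.  73. 100.] px [299. 221.]
pin [(0.75, [0.1667, 0.2961]), (0.68, [0.4181, 0.1952]), (0.58, [0.4356, 0.3976]), (0.53, [0.3279, 0.5276]), (0.52, [0.777, 0.2017])] tips [[0.6761, 0.236], [0.5041, 0.3822]]
drawer_front 0.73 [ 0.4061 -0.1159  0.045 ]
long_bay 0.59 [ 0.5185 -0.1817  0.012 ]
short_bay 0.92 [ 0.5342 -0.0227  0.012 ]
cap_top 0.43 [ 0.6213 -0.331   0.176 ]
```

Run:
```python
from h import *
go(.472,-.3985,-3.7,.004)
```

```text
at [ 0.4996 -0.0999  0.3726] yaw 0.16 move [ 0.0284 -0.2985  0.3686] turn 0.0673
```

Emit:
{"api": "move_arm", "payload": {
  "moves": [
    {"hand":0.05,"translation":[0.028,-0.2985,0.25],"turn":0.067},
    {"hand":0.05,"translation":[0.028,-0.2985,0.25],"turn":0.067},
    {"hand":0.05,"translation":[0.028,-0.2985,0.25],"turn":0.067},
    {"hand":0.05,"translation":[0.028,-0.2985,0.25],"turn":0.067},
    {"hand":0.05,"translation":[0.028,-0.2985,0.25],"turn":0.067},
    {"hand":0.05,"translation":[0.028,-0.2985,0.25],"turn":0.067},
    {"hand":0.05,"translation":[0.028,-0.2985,0.25],"turn":0.067},
    {"hand":0.05,"translation":[0.028,-0.2985,0.25],"turn":0.067},
    {"hand":0.05,"translation":[0.028,-0.2985,0.25],"turn":0.067},
    {"hand":0.05,"translation":[0.028,-0.2985,0.25],"turn":0.067},
    {"hand":0.05,"translation":[0.028,-0.2985,0.29],"turn":0.067},
    {"hand":0.05,"translation":[0.028,-0.2985,0.32],"turn":0.067},
    {"hand":0.05,"translation":[0.028,-0.2985,0.345],"turn":0.067},
    {"hand":0.05,"translation":[0.028,-0.2985,0.36],"turn":0.067},
    {"hand":0.05,"translation":[0.028,-0.2985,0.3685],"turn":0.067},
    {"hand":0.05,"translation":[0.028,-0.2985,0.3685],"turn":0.067}
  ],
  "squeeze": 30
}}

```text
time_s: 5.4
tool_pos: [0.4731, -0.3977, 0.0045]
tcp_rot: [0.0, 0.031, 1.0, -0.0]
ft_force: [-0.5, 0.2, -0.1]
width: 0.0499
finger_force: 0.0
```

Emit:
{"api": "move_arm", "payload": {
  "moves": [
    {"hand":0.0,"translation":[0,0,0],"turn":0},
    {"hand":0.0,"translation":[0,0,0],"turn":0},
    {"hand":0.0,"translation":[0,0,0],"turn":0},
    {"hand":0.0,"translation":[0,0,0],"turn":0},
    {"hand":0.0,"translation":[0,0,0],"turn":0},
    {"hand":0.0,"translation":[0,0,0],"turn":0}
  ]
}}

```text
time_s: 6.0
tool_pos: [0.4727, -0.3986, 0.0047]
tcp_rot: [0.0, 0.032, 0.999, -0.0]
ft_force: [-1.3, 1.5, 4.4]
width: 0.0239
finger_force: 30.0
```

Run:
```python
from h import *
go(.4902,-.2302,4.2,.0165)
```

```text
at [ 0.4727 -0.3986  0.0047] yaw -3.67 move [-0.0067  0.1692 -0.0119] turn -0.1374
```

Emit:
{"api": "move_arm", "payload": {
  "moves": [
    {"hand":0.0,"translation":[0,0,-0.04],"turn":0},
    {"hand":0.0,"translation":[0,0,-0.08],"turn":0},
    {"hand":0.0,"translation":[0,0,-0.1],"turn":0},
    {"hand":0.0,"translation":[-0.003,0.08,-0.1],"turn":-0.07},
    {"hand":0.0,"translation":[-0.005,0.12,-0.1],"turn":-0.137},
    {"hand":0.0,"translation":[-0.007,0.169,-0.1],"turn":-0.137},
    {"hand":0.0,"translation":[-0.007,0.169,-0.1],"turn":-0.137},
    {"hand":0.0,"translation":[-0.007,0.169,-0.1],"turn":-0.137},
    {"hand":0.0,"translation":[-0.007,0.169,-0.07],"turn":-0.137},
    {"hand":0.0,"translation":[-0.007,0.169,-0.045],"turn":-0.137},
    {"hand":0.0,"translation":[-0.007,0.169,-0.03],"turn":-0.137},
    {"hand":0.0,"translation":[-0.007,0.169,-0.02],"turn":-0.137},
    {"hand":0.0,"translation":[-0.007,0.169,-0.014],"turn":-0.137},
    {"hand":0.0,"translation":[-0.007,0.169,-0.014],"turn":-0.137}
  ]
}}

```text
time_s: 7.4
tool_pos: [0.49, -0.2307, 0.0175]
tcp_rot: [-0.001, -0.036, 0.999, 0.0]
ft_force: [-0.3, -0.4, -0.4]
width: 0.0006
finger_force: 0.0
```

Run:
```python
from h import *
go(.4902,-.2302,4.2,.0165)
f=frame('wrist','w2.png')
```

```text
at [ 0.49   -0.2307  0.0175] yaw 4.14 move [-0.0002  0.0004  0.001 ] turn -0.0011
```

View pics/w2.png

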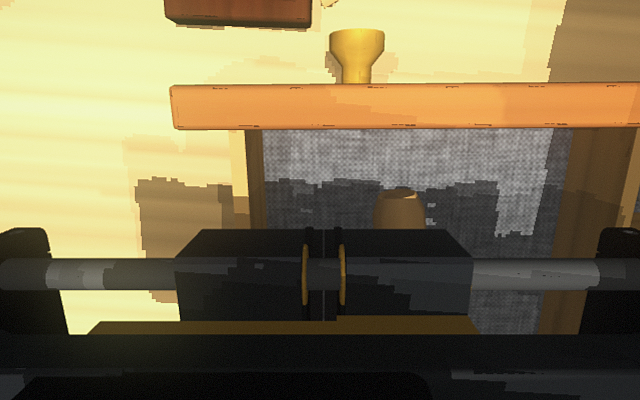

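The grip slackened during the carry. The gouge is in the long bay, handle butt at about (400,195), left of the closed fingers. I'll rise and look.

Emit:
{"api": "move_arm", "payload": {
  "moves": [
    {"hand":0.0,"translation":[0,0,-0.05],"turn":0},
    {"hand":0.0,"translation":[0,0,-0.1],"turn":0},
    {"hand":0.0,"translation":[0.05,0,-0.15],"turn":0},
    {"hand":0.05,"translation":[0.08,0,-0.2],"turn":0},
    {"hand":0.05,"translation":[0.1,0,-0.25],"turn":0},
    {"hand":0.05,"translation":[0.1,0,-0.25],"turn":0},
    {"hand":0.05,"translation":[0.1,0,-0.25],"turn":0}
  ]
}}

```text
time_s: 8.15
tool_pos: [0.3913, -0.2386, 0.2744]
tcp_rot: [0.006, -0.036, 0.999, -0.002]
ft_force: [-0.1, -0.7, 0.5]
width: 0.0244
finger_force: 0.0
```

Run:
```python
from h import *
f=frame('wrist','w3.png')
meas(f,'wrist','long')
for t in ('long_bay','short_bay'):
    d=pinpoint(t,'wrist')[0];print(t,d['p'],ray(f,d['location'],.012).round(4))
```

```text
long 0.76 L 0.039 org [ 0.4988 -0.2109] edge [ 0.4941 -0.2082] yaw -29.5 [139. 108.  65.] px [223. 352.]
pin [(0.56, [0.5137, -0.1902])] tips []
long_bay 0.81 [ 0.5137 -0.1821  0.012 ]Traceback (most recent call last):
  File "<stdin>", line 5, in <module>
IndexError: list index out of range
```

View pics/w3.png

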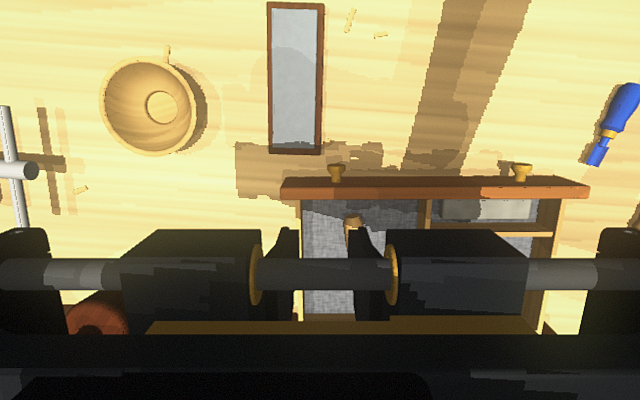

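The gouge's butt shows at (353,220), but the gripper hides the rest. I'll move forward and up.

Emit:
{"api": "move_arm", "payload": {
  "moves": [
    {"hand":0.05,"translation":[-0.05,0.04,-0.04],"turn":0},
    {"hand":0.05,"translation":[-0.1,0.06,-0.06],"turn":0},
    {"hand":0.05,"translation":[-0.15,0.06,-0.1],"turn":0},
    {"hand":0.05,"translation":[-0.15,0.06,-0.1],"turn":0},
    {"hand":0.05,"translation":[-0.15,0.06,-0.1],"turn":0},
    {"hand":0.05,"translation":[-0.15,0.06,-0.1],"turn":0}
  ]
}}

```text
time_s: 9.05
tool_pos: [0.5363, -0.1662, 0.366]
tcp_rot: [-0.002, -0.037, 0.999, 0.0]
ft_force: [-0.7, -0.7, 0.6]
width: 0.0498
finger_force: 0.0
```

Run:
```python
from h import *
f=frame('wrist','w4.png')
meas(f,'wrist','long'); 
for t in ('long_bay','short_bay'):
    for d in pinpoint(t,'wrist')[:1]:print(t,d['p'],ray(f,d['location'],.012).round(4))
```

```text
long 0.78 L 0.155 org [ 0.5017 -0.1894] edge [ 0.6106 -0.1661] yaw 12.1 [182. 150.  95.] px [137. 310.]
long 0.59 L 0.082 org [0.605  0.2997] edge [0.6417 0.2919] yaw -11.9 [186. 153.  90.] px [210. 618.]
pin [(0.64, [0.601, 0.3008]), (0.63, [0.5068, -0.1913])] tips [[0.5366, 0.2752]]
long_bay 0.81 [ 0.5129 -0.1818  0.012 ]
short_bay 0.97 [ 0.5294 -0.0228  0.012 ]
```

View pics/w4.png

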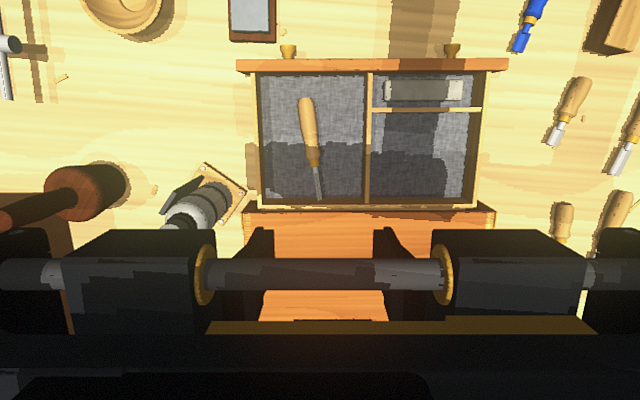

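Run:
```python
from h import *
go(.503,-.1895,12,.0165)
```

```text
at [ 0.5348 -0.1672  0.3678] yaw 4.13 move [ 0.0331 -0.02    0.3513] turn -0.1373
```

Emit:
{"api": "move_arm", "payload": {
  "moves": [
    {"hand":0.05,"translation":[0.033,-0.02,0.05],"turn":-0.137},
    {"hand":0.05,"translation":[0.033,-0.02,0.1],"turn":-0.137},
    {"hand":0.05,"translation":[0.033,-0.02,0.15],"turn":-0.137},
    {"hand":0.05,"translation":[0.033,-0.02,0.2],"turn":-0.137},
    {"hand":0.05,"translation":[0.033,-0.02,0.25],"turn":-0.137},
    {"hand":0.05,"translation":[0.033,-0.02,0.29],"turn":-0.137},
    {"hand":0.05,"translation":[0.033,-0.02,0.32],"turn":-0.137},
    {"hand":0.05,"translation":[0.033,-0.02,0.34],"turn":-0.137},
    {"hand":0.05,"translation":[0.033,-0.02,0.351],"turn":-0.137},
    {"hand":0.05,"translation":[0.033,-0.02,0.351],"turn":-0.137},
    {"hand":0.0,"translation":[0.033,-0.02,0.351],"turn":-0.137},
    {"hand":0.0,"translation":[0.033,-0.02,0.351],"turn":-0.137},
    {"hand":0.0,"translation":[0.033,-0.02,0.351],"turn":-0.137},
    {"hand":0.0,"translation":[0.033,-0.02,0.351],"turn":-0.137},
    {"hand":0.0,"translation":[0.033,-0.02,0.351],"turn":-0.137}
  ]
}}

```text
time_s: 10.85
tool_pos: [0.5048, -0.1891, 0.0179]
tcp_rot: [0.001, -0.105, 0.994, -0.0]
ft_force: [-0.7, 0.7, 3.1]
width: 0.0236
finger_force: 30.0
```

Run:
```python
from h import *
go(.488,-.2302,4.2,.0175)
```

```text
at [ 0.5048 -0.1891  0.0179] yaw 12.03 move [ 0.025  -0.0367  0.0003] turn 0.1367
```

Emit:
{"api": "move_arm", "payload": {
  "moves": [
    {"hand":0.0,"translation":[0.0,0,-0.012],"turn":0},
    {"hand":0.0,"translation":[0.015,-0.01,-0.012],"turn":0.05},
    {"hand":0.0,"translation":[0.025,-0.025,-0.012],"turn":0.137},
    {"hand":0.0,"translation":[0.025,-0.0365,-0.012],"turn":0.137},
    {"hand":0.0,"translation":[0.025,-0.0365,-0.005],"turn":0.137},
    {"hand":0.0,"translation":[0.025,-0.0365,0.0],"turn":0.137},
    {"hand":0.0,"translation":[0.025,-0.0365,0.0],"turn":0.137},
    {"hand":0.029,"translation":[0.025,-0.0365,0.0],"turn":0.137},
    {"hand":0.029,"translation":[0.025,-0.0365,0.0],"turn":0.137},
    {"hand":0.029,"translation":[0.025,-0.0365,0.0],"turn":0.137},
    {"hand":0.029,"translation":[0.025,-0.0365,-0.02],"turn":0.137},
    {"hand":0.029,"translation":[0.025,-0.0365,-0.06],"turn":0.137},
    {"hand":0.029,"translation":[0.025,-0.0365,-0.1],"turn":0.137},
    {"hand":0.029,"translation":[0.025,-0.0365,-0.12],"turn":0.137}
  ]
}}

```text
time_s: 12.25
tool_pos: [0.489, -0.2303, 0.1404]
tcp_rot: [0.002, -0.037, 0.999, -0.001]
ft_force: [1.1, -0.2, 0.7]
width: 0.0291
finger_force: 0.0
```

Run:
```python
from h import *
f=frame('top'); meas(f,'top','long'); meas(f,'top','short')
go(.45,.28,0,.35)
```

```text
long 0.56 L 0.15 org [0.4336 0.2991] edge [0.5378 0.2774] yaw -11.8 [140. 112.  71.] px [209. 227.]
long 0.52 L 0.15 org [0.6029 0.2996] edge [0.7085 0.2878] yaw -6.4 [138. 109.  67.] px [159. 228.]
pin [(0.69, [0.4376, 0.3054]), (0.66, [0.5991, 0.3045]), (0.55, [0.49, -0.2314])] tips [[0.5329, 0.2833]]
short 0.78 L 0.102 org [0.3269 0.5349] edge [0.3008 0.6043] yaw 110.6 [152.  93.  92.] px [252. 142.]
short 0.76 L 0.101 org [0.3031 0.1087] edge [0.374  0.0928] yaw -12.7 [ 68.  73. 110.] px [255. 284.]
short 0.75 L 0.146 org [0.4188 0.3028] edge [0.5338 0.2777] yaw -12.3 [141. 112.  70.] px [211. 226.]
short 0.65 L 0.101 org [0.6126 0.2191] edge [0.6849 0.2298] yaw 8.4 [141. 113.  69.] px [158. 251.]
short 0.57 L 0.096 org [0.7795 0.196 ] edge [0.7591 0.2611] yaw 107.4 [ 44.  63. 112.] px [116. 256.]
short 0.53 L 0.097 org [0.167  0.2876] edge [0.2214 0.3298] yaw 37.8 [71. 70. 95.] px [299. 221.]
short 0.47 L 0.105 org [0.4255 0.1902] edge [0.4991 0.1691] yaw -16.0 [142. 116.  72.] px [215. 260.]
short 0.47 L 0.098 org [0.4323 0.3902] edge [0.5021 0.3835] yaw -5.6 [141. 113.  70.] px [213. 197.]
pin [(0.78, [0.1667, 0.2849]), (0.73, [0.4366, 0.1902]), (0.71, [0.3245, 0.5388]), (0.69, [0.7782, 0.1964]), (0.66, [0.6109, 0.2249]), (0.63, [0.4294, 0.3908]), (0.52, [0.3054, 0.1008])] tips [[0.6772, 0.2321], [0.7007, 0.2789]]
at [ 0.4865 -0.2297  0.1354] yaw 4.17 move [ 0.      0.5113 -0.214 ] turn 0.0727
```

Run:
```python
from h import *
go(.4335,.2998,-12,.004)
```

```text
at [ 0.4865 -0.2297  0.1354] yaw 4.17 move [0.014  0.5319 0.132 ] turn 0.2822
```

Emit:
{"api": "move_arm", "payload": {
  "moves": [
    {"hand":0.055,"translation":[0.014,0.532,0.0],"turn":0.282},
    {"hand":0.055,"translation":[0.014,0.532,0.0],"turn":0.282},
    {"hand":0.055,"translation":[0.014,0.532,0.0],"turn":0.282},
    {"hand":0.055,"translation":[0.014,0.532,0.0],"turn":0.282},
    {"hand":0.055,"translation":[0.014,0.532,0.0],"turn":0.282},
    {"hand":0.055,"translation":[0.014,0.532,0.0],"turn":0.282},
    {"hand":0.055,"translation":[0.014,0.532,0.0],"turn":0.282},
    {"hand":0.055,"translation":[0.014,0.532,0.0],"turn":0.282},
    {"hand":0.055,"translation":[0.014,0.532,0.0],"turn":0.282},
    {"hand":0.055,"translation":[0.014,0.532,0.0],"turn":0.282},
    {"hand":0.055,"translation":[0.014,0.532,0.0],"turn":0.282},
    {"hand":0.055,"translation":[0.014,0.532,0.0],"turn":0.282},
    {"hand":0.055,"translation":[0.014,0.532,0.0],"turn":0.282},
    {"hand":0.055,"translation":[0.014,0.532,0.04],"turn":0.282},
    {"hand":0.055,"translation":[0.014,0.532,0.08],"turn":0.282},
    {"hand":0.055,"translation":[0.014,0.532,0.105],"turn":0.282},
    {"hand":0.055,"translation":[0.014,0.532,0.12],"turn":0.282},
    {"hand":0.055,"translation":[0.014,0.532,0.127],"turn":0.282},
    {"hand":0.055,"translation":[0.014,0.532,0.131],"turn":0.282},
    {"hand":0.055,"translation":[0.014,0.532,0.131],"turn":0.282}
  ]
}}

```text
time_s: 14.6
tool_pos: [0.435, 0.299, 0.0061]
tcp_rot: [-0.0, 0.105, 0.994, -0.0]
ft_force: [0.2, 0.2, 0.5]
width: 0.0551
finger_force: 0.0
```

Emit:
{"api": "move_arm", "payload": {
  "moves": [
    {"hand":0.0,"translation":[0,0,0],"turn":0},
    {"hand":0.0,"translation":[0,0,0],"turn":0},
    {"hand":0.0,"translation":[0,0,0],"turn":0},
    {"hand":0.0,"translation":[0,0,0],"turn":0},
    {"hand":0.0,"translation":[0,0,0],"turn":0},
    {"hand":0.0,"translation":[0,0,0],"turn":0}
  ]
}}

```text
time_s: 15.2
tool_pos: [0.435, 0.2999, 0.0064]
tcp_rot: [0.0, 0.104, 0.995, 0.0]
ft_force: [-0.1, -0.0, 1.6]
width: 0.0236
finger_force: 30.0
```

Run:
```python
from h import *
go(.4826,-.1414,4.2,.017)
```

```text
at [0.435  0.2999 0.0064] yaw -11.97 move [-0.1381 -0.4218 -0.0109] turn -0.2822
```

Emit:
{"api": "move_arm", "payload": {
  "moves": [
    {"hand":0.0,"translation":[0,0,-0.04],"turn":0},
    {"hand":0.0,"translation":[0,0,-0.09],"turn":0},
    {"hand":0.0,"translation":[-0.138,-0.422,-0.1],"turn":-0.282},
    {"hand":0.0,"translation":[-0.138,-0.422,-0.1],"turn":-0.282},
    {"hand":0.0,"translation":[-0.138,-0.422,-0.1],"turn":-0.282},
    {"hand":0.0,"translation":[-0.138,-0.422,-0.1],"turn":-0.282},
    {"hand":0.0,"translation":[-0.138,-0.422,-0.1],"turn":-0.282},
    {"hand":0.0,"translation":[-0.138,-0.422,-0.1],"turn":-0.282},
    {"hand":0.0,"translation":[-0.138,-0.422,-0.1],"turn":-0.282},
    {"hand":0.0,"translation":[-0.138,-0.422,-0.1],"turn":-0.282},
    {"hand":0.0,"translation":[-0.138,-0.422,-0.1],"turn":-0.282},
    {"hand":0.0,"translation":[-0.138,-0.422,-0.1],"turn":-0.282},
    {"hand":0.0,"translation":[-0.138,-0.422,-0.1],"turn":-0.282}
  ]
}}

```text
time_s: 16.5
tool_pos: [0.4814, -0.143, 0.1055]
tcp_rot: [-0.001, -0.035, 0.999, 0.0]
ft_force: [-0.2, 0.9, -1.8]
width: 0.0238
finger_force: 30.0
```

Run:
```python
from h import *
go(.4826,-.1414,4.2,.0185)
```

```text
at [ 0.4814 -0.143   0.1055] yaw 3.99 move [-0.0014  0.0014  0.087 ] turn -0.0036
```

Emit:
{"api": "move_arm", "payload": {
  "moves": [
    {"hand":0.0,"translation":[0,0.0,0.03],"turn":0},
    {"hand":0.0,"translation":[0,0.0,0.055],"turn":0},
    {"hand":0.0,"translation":[0,0.0,0.07],"turn":0},
    {"hand":0.0,"translation":[0,0.0,0.08],"turn":0},
    {"hand":0.0,"translation":[0,0.0,0.086],"turn":0},
    {"hand":0.0,"translation":[0,0.0,0.086],"turn":0},
    {"hand":0.029,"translation":[0,0.0,0.086],"turn":0},
    {"hand":0.029,"translation":[0,0.0,0.086],"turn":0},
    {"hand":0.029,"translation":[0,0.0,0.086],"turn":0},
    {"hand":0.029,"translation":[0,0.0,0.07],"turn":0},
    {"hand":0.029,"translation":[0,0.0,0.03],"turn":0},
    {"hand":0.029,"translation":[0,0.0,-0.01],"turn":0},
    {"hand":0.029,"translation":[0,0.0,-0.03],"turn":0},
    {"hand":0.029,"translation":[0,0.0,-0.03],"turn":0}
  ]
}}

```text
time_s: 17.9
tool_pos: [0.4846, -0.1422, 0.1401]
tcp_rot: [0.005, -0.037, 0.999, -0.0]
ft_force: [1.1, -0.1, -0.3]
width: 0.0291
finger_force: 0.0
```

Run:
```python
from h import *
f=frame('top'); meas(f,'top','long'); meas(f,'top','short')
go(.603,.2998,-6.3,.004)
```

```text
long 0.56 L 0.034 org [ 0.4273 -0.1437] edge [ 0.4368 -0.1449] yaw 173.1 [99. 71. 40.] px [215. 363.]
long 0.5 L 0.147 org [0.6062 0.2994] edge [0.7081 0.2879] yaw -6.4 [142. 111.  69.] px [158. 228.]
long 0.46 L 0.032 org [ 0.4349 -0.2375] edge [ 0.4464 -0.2371] yaw -178.2 [106.  75.  40.] px [213. 391.]
pin [(0.79, [0.6063, 0.2974]), (0.63, [0.4807, -0.1324]), (0.52, [0.4878, -0.245])] tips [[0.3161, -0.2788], [0.6576, -0.3755]]
short 0.65 L 0.098 org [0.3024 0.1094] edge [0.3706 0.092 ] yaw -14.4 [ 65.  73. 112.] px [256. 284.]
short 0.61 L 0.098 org [0.4295 0.1887] edge [0.4979 0.1719] yaw -13.8 [129.  98.  61.] px [215. 260.]
short 0.53 L 0.102 org [0.3273 0.5341] edge [0.301 0.603] yaw 110.9 [150.  92.  90.] px [251. 143.]
short 0.52 L 0.095 org [0.4351 0.3903] edge [0.5021 0.3836] yaw -5.7 [143. 115.  72.] px [212. 197.]
short 0.51 L 0.099 org [0.1655 0.2865] edge [0.2211 0.3301] yaw 38.1 [70. 69. 95.] px [300. 221.]
short 0.49 L 0.098 org [0.613  0.2195] edge [0.6821 0.2285] yaw 7.4 [141. 111.  66.] px [159. 251.]
short 0.43 L 0.105 org [0.7818 0.1913] edge [0.7576 0.2639] yaw 108.4 [ 65.  77. 103.] px [116. 256.]
pin [(0.75, [0.4339, 0.3876]), (0.67, [0.3139, 0.1132]), (0.66, [0.784, 0.2003]), (0.58, [0.3318, 0.5365]), (0.56, [0.6195, 0.2161]), (0.48, [0.4302, 0.1871]), (0.46, [0.1642, 0.285])] tips [[0.6809, 0.2329], [0.4269, 0.1934]]
at [ 0.4815 -0.142   0.1349] yaw 4.16 move [-0.1536  0.4317  0.1306] turn 0.1826
```

Emit:
{"api": "move_arm", "payload": {
  "moves": [
    {"hand":0.055,"translation":[-0.154,0.4315,0.0],"turn":0.183},
    {"hand":0.055,"translation":[-0.154,0.4315,0.0],"turn":0.183},
    {"hand":0.055,"translation":[-0.154,0.4315,0.0],"turn":0.183},
    {"hand":0.055,"translation":[-0.154,0.4315,0.0],"turn":0.183},
    {"hand":0.055,"translation":[-0.154,0.4315,0.0],"turn":0.183},
    {"hand":0.055,"translation":[-0.154,0.4315,0.0],"turn":0.183},
    {"hand":0.055,"translation":[-0.154,0.4315,0.0],"turn":0.183},
    {"hand":0.055,"translation":[-0.154,0.4315,0.0],"turn":0.183},
    {"hand":0.055,"translation":[-0.154,0.4315,0.0],"turn":0.183},
    {"hand":0.055,"translation":[-0.154,0.4315,0.0],"turn":0.183},
    {"hand":0.055,"translation":[-0.154,0.4315,0.0],"turn":0.183},
    {"hand":0.055,"translation":[-0.154,0.4315,0.04],"turn":0.183},
    {"hand":0.055,"translation":[-0.154,0.4315,0.08],"turn":0.183},
    {"hand":0.055,"translation":[-0.154,0.4315,0.105],"turn":0.183},
    {"hand":0.055,"translation":[-0.154,0.4315,0.12],"turn":0.183},
    {"hand":0.055,"translation":[-0.154,0.4315,0.127],"turn":0.183},
    {"hand":0.055,"translation":[-0.154,0.4315,0.13],"turn":0.183},
    {"hand":0.055,"translation":[-0.154,0.4315,0.13],"turn":0.183}
  ]
}}

```text
time_s: 20.05
tool_pos: [0.605, 0.2997, 0.007]
tcp_rot: [0.001, 0.055, 0.998, 0.0]
ft_force: [0.0, 0.2, -0.5]
width: 0.0551
finger_force: 0.0
```

Emit:
{"api": "move_arm", "payload": {
  "moves": [
    {"hand":0.0,"translation":[0,0,0],"turn":0},
    {"hand":0.0,"translation":[0,0,0],"turn":0},
    {"hand":0.0,"translation":[0,0,0],"turn":0},
    {"hand":0.0,"translation":[0,0,0],"turn":0},
    {"hand":0.0,"translation":[0,0,0],"turn":0},
    {"hand":0.0,"translation":[0,0,0],"turn":0}
  ]
}}

```text
time_s: 20.65
tool_pos: [0.6045, 0.2998, 0.0063]
tcp_rot: [0.0, 0.055, 0.998, 0.0]
ft_force: [1.0, 1.1, 1.5]
width: 0.0238
finger_force: 30.0
```

Run:
```python
from h import *
go(.4859,-.1858,4.2,.016)
```

```text
at [0.6045 0.2998 0.0063] yaw -6.31 move [ 0.0645 -0.4957 -0.0099] turn -0.1834
```

Emit:
{"api": "move_arm", "payload": {
  "moves": [
    {"hand":0.0,"translation":[0,0,-0.04],"turn":0},
    {"hand":0.0,"translation":[0,0,-0.09],"turn":0},
    {"hand":0.0,"translation":[0.0645,-0.1,-0.12],"turn":-0.183},
    {"hand":0.0,"translation":[0.0645,-0.1,-0.12],"turn":-0.183},
    {"hand":0.0,"translation":[0.0645,-0.4955,-0.12],"turn":-0.183},
    {"hand":0.0,"translation":[0.0645,-0.4955,-0.12],"turn":-0.183},
    {"hand":0.0,"translation":[0.0645,-0.4955,-0.12],"turn":-0.183},
    {"hand":0.0,"translation":[0.0645,-0.4955,-0.12],"turn":-0.183},
    {"hand":0.0,"translation":[0.0645,-0.4955,-0.12],"turn":-0.183},
    {"hand":0.0,"translation":[0.0645,-0.4955,-0.12],"turn":-0.183},
    {"hand":0.0,"translation":[0.0645,-0.4955,-0.12],"turn":-0.183},
    {"hand":0.0,"translation":[0.0645,-0.4955,-0.12],"turn":-0.183},
    {"hand":0.0,"translation":[0.0645,-0.4955,-0.12],"turn":-0.183},
    {"hand":0.0,"translation":[0.0645,-0.4955,-0.12],"turn":-0.183},
    {"hand":0.0,"translation":[0.0645,-0.4955,-0.12],"turn":-0.183}
  ]
}}

```text
time_s: 22.15
tool_pos: [0.4856, -0.1855, 0.1259]
tcp_rot: [-0.0, -0.036, 0.999, 0.0]
ft_force: [-0.2, -0.1, -0.4]
width: 0.0235
finger_force: 30.0
```

Run:
```python
from h import *
go(.4859,-.1858,4.2,.0185)
```

```text
at [ 0.4856 -0.1855  0.1259] yaw 4.14 move [-0.0003 -0.0003  0.1074] turn -0.001
```

Emit:
{"api": "move_arm", "payload": {
  "moves": [
    {"hand":0.0,"translation":[0,-0.0005,0.04],"turn":0},
    {"hand":0.0,"translation":[0,-0.0005,0.06],"turn":0},
    {"hand":0.0,"translation":[0,-0.0005,0.075],"turn":0},
    {"hand":0.0,"translation":[0,-0.0005,0.09],"turn":0},
    {"hand":0.0,"translation":[0,-0.0005,0.1],"turn":0},
    {"hand":0.0,"translation":[0,-0.0005,0.107],"turn":0},
    {"hand":0.0,"translation":[0,-0.0005,0.107],"turn":0},
    {"hand":0.029,"translation":[0,-0.0005,0.107],"turn":0},
    {"hand":0.029,"translation":[0,-0.0005,0.107],"turn":0},
    {"hand":0.029,"translation":[0,-0.0005,0.107],"turn":0},
    {"hand":0.029,"translation":[0,-0.0005,0.09],"turn":0},
    {"hand":0.029,"translation":[0,-0.0005,0.05],"turn":0},
    {"hand":0.029,"translation":[0,-0.0005,0.01],"turn":0},
    {"hand":0.029,"translation":[0,0,-0.01],"turn":0},
    {"hand":0.029,"translation":[0,0,-0.01],"turn":0}
  ]
}}

```text
time_s: 23.65
tool_pos: [0.4881, -0.1862, 0.14]
tcp_rot: [0.004, -0.037, 0.999, -0.001]
ft_force: [-0.1, -0.1, -0.5]
width: 0.0291
finger_force: 0.0
```

Run:
```python
from h import *
f=frame('top'); meas(f,'top','short')
go(.431,.1895,-13.8,.004)
```

```text
short 0.73 L 0.098 org [0.3253 0.5365] edge [0.3019 0.6025] yaw 109.5 [152.  90.  93.] px [252. 143.]
short 0.7 L 0.036 org [ 0.6608 -0.3835] edge [ 0.664  -0.3909] yaw -66.3 [91. 85. 74.] px [155. 433.]
short 0.69 L 0.095 org [0.4303 0.1883] edge [0.4955 0.1716] yaw -14.3 [132. 101.  62.] px [216. 260.]
short 0.68 L 0.096 org [0.1667 0.2879] edge [0.2206 0.3297] yaw 37.7 [68. 68. 96.] px [299. 221.]
short 0.65 L 0.102 org [0.6124 0.2186] edge [0.6856 0.228 ] yaw 7.4 [139. 111.  68.] px [158. 252.]
short 0.6 L 0.096 org [0.7802 0.1952] edge [0.7592 0.2602] yaw 107.9 [ 37.  59. 116.] px [116. 258.]
short 0.5 L 0.092 org [0.4328 0.3906] edge [0.496  0.3832] yaw -6.7 [142. 112.  67.] px [214. 196.]
short 0.49 L 0.099 org [0.3023 0.1088] edge [0.3714 0.0915] yaw -14.0 [ 62.  72. 114.] px [255. 284.]
pin [(0.75, [0.4353, 0.3864]), (0.67, [0.4308, 0.1922]), (0.67, [0.3068, 0.1072]), (0.62, [0.6082, 0.2264]), (0.58, [0.1751, 0.2925]), (0.52, [0.327, 0.5269]), (0.5, [0.7792, 0.1842])] tips [[0.6784, 0.2377]]
at [ 0.4848 -0.1857  0.1349] yaw 4.14 move [0.0262 0.378  0.1312] turn 0.3132
```

Emit:
{"api": "move_arm", "payload": {
  "moves": [
    {"hand":0.055,"translation":[0.026,0.378,0.0],"turn":0.313},
    {"hand":0.055,"translation":[0.026,0.378,0.0],"turn":0.313},
    {"hand":0.055,"translation":[0.026,0.378,0.0],"turn":0.313},
    {"hand":0.055,"translation":[0.026,0.378,0.0],"turn":0.313},
    {"hand":0.055,"translation":[0.026,0.378,0.0],"turn":0.313},
    {"hand":0.055,"translation":[0.026,0.378,0.0],"turn":0.313},
    {"hand":0.055,"translation":[0.026,0.378,0.0],"turn":0.313},
    {"hand":0.055,"translation":[0.026,0.378,0.0],"turn":0.313},
    {"hand":0.055,"translation":[0.026,0.378,0.0],"turn":0.313},
    {"hand":0.055,"translation":[0.026,0.378,0.0],"turn":0.313},
    {"hand":0.055,"translation":[0.026,0.378,0.04],"turn":0.313},
    {"hand":0.055,"translation":[0.026,0.378,0.08],"turn":0.313},
    {"hand":0.055,"translation":[0.026,0.378,0.105],"turn":0.313},
    {"hand":0.055,"translation":[0.026,0.378,0.12],"turn":0.313},
    {"hand":0.055,"translation":[0.026,0.378,0.128],"turn":0.313},
    {"hand":0.055,"translation":[0.026,0.378,0.131],"turn":0.313},
    {"hand":0.055,"translation":[0.026,0.378,0.131],"turn":0.313}
  ]
}}

```text
time_s: 25.55
tool_pos: [0.4325, 0.1888, 0.0051]
tcp_rot: [-0.0, 0.12, 0.993, -0.0]
ft_force: [-0.7, 0.2, -0.0]
width: 0.0547
finger_force: 0.0
```

Emit:
{"api": "move_arm", "payload": {
  "moves": [
    {"hand":0.0,"translation":[0,0,0],"turn":0},
    {"hand":0.0,"translation":[0,0,0],"turn":0},
    {"hand":0.0,"translation":[0,0,0],"turn":0},
    {"hand":0.0,"translation":[0,0,0],"turn":0},
    {"hand":0.0,"translation":[0,0,0],"turn":0},
    {"hand":0.0,"translation":[0,0,0],"turn":0}
  ]
}}

```text
time_s: 26.15
tool_pos: [0.4324, 0.1895, 0.0053]
tcp_rot: [0.0, 0.12, 0.993, 0.0]
ft_force: [-0.9, 0.5, 2.3]
width: 0.0235
finger_force: 30.0
```

Run:
```python
from h import *
go(.5125,-.0718,4.2,.018)
```

```text
at [0.4324 0.1895 0.0053] yaw -13.75 move [-0.1399 -0.2348 -0.0127] turn -0.3132
```

Emit:
{"api": "move_arm", "payload": {
  "moves": [
    {"hand":0.0,"translation":[0,0,-0.04],"turn":0},
    {"hand":0.0,"translation":[0,0,-0.09],"turn":0},
    {"hand":0.0,"translation":[-0.14,-0.235,-0.1],"turn":-0.313},
    {"hand":0.0,"translation":[-0.14,-0.235,-0.1],"turn":-0.313},
    {"hand":0.0,"translation":[-0.14,-0.235,-0.1],"turn":-0.313},
    {"hand":0.0,"translation":[-0.14,-0.235,-0.1],"turn":-0.313},
    {"hand":0.0,"translation":[-0.14,-0.235,-0.1],"turn":-0.313},
    {"hand":0.0,"translation":[-0.14,-0.235,-0.1],"turn":-0.313},
    {"hand":0.0,"translation":[-0.14,-0.235,-0.1],"turn":-0.313},
    {"hand":0.0,"translation":[-0.14,-0.235,-0.1],"turn":-0.313},
    {"hand":0.0,"translation":[-0.14,-0.235,-0.07],"turn":-0.313},
    {"hand":0.0,"translation":[-0.14,-0.235,-0.045],"turn":-0.313},
    {"hand":0.0,"translation":[-0.14,-0.235,-0.03],"turn":-0.313},
    {"hand":0.0,"translation":[-0.14,-0.235,-0.02],"turn":-0.313},
    {"hand":0.0,"translation":[-0.14,-0.235,-0.0135],"turn":-0.313},
    {"hand":0.0,"translation":[-0.14,-0.235,-0.0135],"turn":-0.313}
  ]
}}

```text
time_s: 27.75
tool_pos: [0.5124, -0.0716, 0.0183]
tcp_rot: [-0.0, -0.037, 0.999, -0.0]
ft_force: [0.3, 0.2, -0.7]
width: 0.0237
finger_force: 30.0
```

Emit:
{"api": "move_arm", "payload": {
  "moves": [
    {"hand":0.029,"translation":[0,0,0],"turn":0},
    {"hand":0.029,"translation":[0,0,0],"turn":0},
    {"hand":0.029,"translation":[0,0,0],"turn":0},
    {"hand":0.029,"translation":[0,0,-0.02],"turn":0},
    {"hand":0.029,"translation":[0,0,-0.06],"turn":0},
    {"hand":0.029,"translation":[0,0,-0.1],"turn":0},
    {"hand":0.029,"translation":[0,0,-0.12],"turn":0},
    {"hand":0.029,"translation":[0,0,-0.12],"turn":0}
  ]
}}

```text
time_s: 28.55
tool_pos: [0.5148, -0.0721, 0.1426]
tcp_rot: [0.004, -0.037, 0.999, 0.0]
ft_force: [0.0, -0.1, -0.0]
width: 0.0288
finger_force: 0.0
```

Run:
```python
from h import *
f=frame('top','top2.png'); meas(f,'top','short')
go(.4335,.3902,-6,.004)
```

```text
short 0.75 L 0.098 org [0.1658 0.2873] edge [0.2216 0.3296] yaw 37.1 [69. 69. 97.] px [300. 221.]
short 0.74 L 0.098 org [0.6127 0.2187] edge [0.6825 0.2288] yaw 8.2 [140. 110.  66.] px [159. 251.]
short 0.59 L 0.093 org [0.3244 0.5394] edge [0.3011 0.5999] yaw 111.1 [156.  92.  97.] px [252. 143.]
short 0.57 L 0.098 org [0.4324 0.3902] edge [0.5021 0.3839] yaw -5.1 [141. 113.  70.] px [212. 197.]
short 0.44 L 0.029 org [ 0.5072 -0.0812] edge [ 0.5082 -0.0816] yaw -22.3 [79. 56. 31.] px [202. 342.]
short 0.43 L 0.099 org [0.7801 0.1941] edge [0.7575 0.2616] yaw 108.5 [ 45.  63. 111.] px [116. 257.]
pin [(0.76, [0.6032, 0.2135]), (0.74, [0.4353, 0.3851]), (0.67, [0.7837, 0.1953]), (0.66, [0.3273, 0.5266]), (0.62, [0.1748, 0.2897]), (0.46, [0.5095, -0.0718])] tips [[0.687, 0.2338]]
at [ 0.5114 -0.0723  0.1374] yaw 4.15 move [0.044  0.4669 0.1336] turn 0.1771
```

Emit:
{"api": "move_arm", "payload": {
  "moves": [
    {"hand":0.055,"translation":[0.044,0.467,0.0],"turn":0.177},
    {"hand":0.055,"translation":[0.044,0.467,0.0],"turn":0.177},
    {"hand":0.055,"translation":[0.044,0.467,0.0],"turn":0.177},
    {"hand":0.055,"translation":[0.044,0.467,0.0],"turn":0.177},
    {"hand":0.055,"translation":[0.044,0.467,0.0],"turn":0.177},
    {"hand":0.055,"translation":[0.044,0.467,0.0],"turn":0.177},
    {"hand":0.055,"translation":[0.044,0.467,0.0],"turn":0.177},
    {"hand":0.055,"translation":[0.044,0.467,0.0],"turn":0.177},
    {"hand":0.055,"translation":[0.044,0.467,0.0],"turn":0.177},
    {"hand":0.055,"translation":[0.044,0.467,0.0],"turn":0.177},
    {"hand":0.055,"translation":[0.044,0.467,0.0],"turn":0.177},
    {"hand":0.055,"translation":[0.044,0.467,0.0],"turn":0.177},
    {"hand":0.055,"translation":[0.044,0.467,0.04],"turn":0.177},
    {"hand":0.055,"translation":[0.044,0.467,0.08],"turn":0.177},
    {"hand":0.055,"translation":[0.044,0.467,0.105],"turn":0.177},
    {"hand":0.055,"translation":[0.044,0.467,0.12],"turn":0.177},
    {"hand":0.055,"translation":[0.044,0.467,0.129],"turn":0.177},
    {"hand":0.055,"translation":[0.044,0.467,0.133],"turn":0.177},
    {"hand":0.055,"translation":[0.044,0.467,0.133],"turn":0.177}
  ]
}}

```text
time_s: 30.65
tool_pos: [0.4348, 0.3898, 0.0056]
tcp_rot: [-0.0, 0.052, 0.999, -0.0]
ft_force: [0.4, 0.6, -0.2]
width: 0.0551
finger_force: 0.0
```

Emit:
{"api": "move_arm", "payload": {
  "moves": [
    {"hand":0.0,"translation":[0,0,0],"turn":0},
    {"hand":0.0,"translation":[0,0,0],"turn":0},
    {"hand":0.0,"translation":[0,0,0],"turn":0},
    {"hand":0.0,"translation":[0,0,0],"turn":0},
    {"hand":0.0,"translation":[0,0,0],"turn":0},
    {"hand":0.0,"translation":[0,0,0],"turn":0}
  ]
}}

```text
time_s: 31.25
tool_pos: [0.4347, 0.3907, 0.0059]
tcp_rot: [0.0, 0.052, 0.999, 0.0]
ft_force: [-0.5, 0.5, 1.6]
width: 0.0239
finger_force: 30.0
```

Run:
```python
from h import *
go(.506,.0168,4.2,.018)
```

```text
at [0.4347 0.3907 0.0059] yaw -5.95 move [-0.1097 -0.3645 -0.0123] turn -0.1772
```

Emit:
{"api": "move_arm", "payload": {
  "moves": [
    {"hand":0.0,"translation":[0,0,-0.04],"turn":0},
    {"hand":0.0,"translation":[0,0,-0.09],"turn":0},
    {"hand":0.0,"translation":[-0.11,-0.3645,-0.1],"turn":-0.177},
    {"hand":0.0,"translation":[-0.11,-0.3645,-0.1],"turn":-0.177},
    {"hand":0.0,"translation":[-0.11,-0.3645,-0.1],"turn":-0.177},
    {"hand":0.0,"translation":[-0.11,-0.3645,-0.1],"turn":-0.177},
    {"hand":0.0,"translation":[-0.11,-0.3645,-0.1],"turn":-0.177},
    {"hand":0.0,"translation":[-0.11,-0.3645,-0.1],"turn":-0.177},
    {"hand":0.0,"translation":[-0.11,-0.3645,-0.1],"turn":-0.177},
    {"hand":0.0,"translation":[-0.11,-0.3645,-0.1],"turn":-0.177},
    {"hand":0.0,"translation":[-0.11,-0.3645,-0.1],"turn":-0.177},
    {"hand":0.0,"translation":[-0.11,-0.3645,-0.1],"turn":-0.177},
    {"hand":0.0,"translation":[-0.11,-0.3645,-0.1],"turn":-0.177},
    {"hand":0.0,"translation":[-0.11,-0.3645,-0.07],"turn":-0.177},
    {"hand":0.0,"translation":[-0.11,-0.3645,-0.045],"turn":-0.177},
    {"hand":0.0,"translation":[-0.11,-0.3645,-0.03],"turn":-0.177},
    {"hand":0.0,"translation":[-0.11,-0.3645,-0.02],"turn":-0.177},
    {"hand":0.0,"translation":[-0.11,-0.3645,-0.013],"turn":-0.177},
    {"hand":0.0,"translation":[-0.11,-0.3645,-0.013],"turn":-0.177}
  ]
}}

```text
time_s: 33.15
tool_pos: [0.5066, 0.0172, 0.0186]
tcp_rot: [0.0, -0.037, 0.999, -0.0]
ft_force: [0.9, -0.2, -0.8]
width: 0.0237
finger_force: 30.0
```

Emit:
{"api": "move_arm", "payload": {
  "moves": [
    {"hand":0.029,"translation":[0,0,0],"turn":0},
    {"hand":0.029,"translation":[0,0,0],"turn":0},
    {"hand":0.029,"translation":[0,0,0],"turn":0},
    {"hand":0.029,"translation":[0,0,-0.02],"turn":0},
    {"hand":0.029,"translation":[0,0,-0.06],"turn":0},
    {"hand":0.029,"translation":[0,0,-0.1],"turn":0},
    {"hand":0.029,"translation":[0,0,-0.12],"turn":0},
    {"hand":0.029,"translation":[0,0,-0.12],"turn":0}
  ]
}}

```text
time_s: 33.95
tool_pos: [0.5083, 0.0169, 0.1424]
tcp_rot: [0.004, -0.037, 0.999, 0.001]
ft_force: [-0.4, -2.2, -0.5]
width: 0.029
finger_force: 0.0
```

Run:
```python
from h import *
f=frame('top','top3.png'); meas(f,'top','short')
go(.6135,.2195,7.5,.004)
```

```text
short 0.73 L 0.098 org [0.6134 0.2193] edge [0.6825 0.2282] yaw 7.4 [144. 114.  70.] px [159. 251.]
short 0.68 L 0.096 org [0.7789 0.1958] edge [0.758  0.2608] yaw 107.8 [ 42.  61. 112.] px [116. 257.]
short 0.65 L 0.025 org [0.476  0.0185] edge [0.4785 0.0178] yaw 165.9 [62. 43. 23.] px [202. 314.]
short 0.61 L 0.025 org [ 0.4897 -0.0882] edge [ 0.4913 -0.0854] yaw -118.8 [78. 54. 28.] px [201. 341.]
short 0.55 L 0.096 org [0.318  0.4252] edge [0.3159 0.357 ] yaw -91.8 [49. 42. 31.] px [254. 188.]
short 0.53 L 0.096 org [0.3244 0.5394] edge [0.3013 0.6031] yaw 110.0 [158.  94.  98.] px [252. 141.]
short 0.47 L 0.098 org [0.1649 0.2851] edge [0.2189 0.3289] yaw 39.0 [67. 68. 99.] px [302. 223.]
short 0.38 L 0.029 org [0.3438 0.0966] edge [0.3426 0.0968] yaw 170.4 [34. 37. 61.] px [243. 288.]
pin [(0.63, [0.7871, 0.1985]), (0.58, [0.3187, 0.5314]), (0.57, [0.6171, 0.2294]), (0.51, [0.1631, 0.2956]), (0.44, [0.5046, 0.0162]), (0.4, [0.5086, -0.0757])] tips [[0.5801, -0.1363], [0.3134, 0.227], [0.6753, 0.2271]]
at [0.5051 0.0161 0.1374] yaw 4.15 move [-0.1232  0.1951  0.133 ] turn -0.0585
```

Emit:
{"api": "move_arm", "payload": {
  "moves": [
    {"hand":0.055,"translation":[-0.123,0.195,0.0],"turn":-0.0585},
    {"hand":0.055,"translation":[-0.123,0.195,0.0],"turn":-0.0585},
    {"hand":0.055,"translation":[-0.123,0.195,0.0],"turn":-0.0585},
    {"hand":0.055,"translation":[-0.123,0.195,0.0],"turn":-0.0585},
    {"hand":0.055,"translation":[-0.123,0.195,0.0],"turn":-0.0585},
    {"hand":0.055,"translation":[-0.123,0.195,0.0],"turn":-0.0585},
    {"hand":0.055,"translation":[-0.123,0.195,0.0],"turn":-0.0585},
    {"hand":0.055,"translation":[-0.123,0.195,0.04],"turn":-0.0585},
    {"hand":0.055,"translation":[-0.123,0.195,0.08],"turn":-0.0585},
    {"hand":0.055,"translation":[-0.123,0.195,0.105],"turn":-0.0585},
    {"hand":0.055,"translation":[-0.123,0.195,0.12],"turn":-0.0585},
    {"hand":0.055,"translation":[-0.123,0.195,0.129],"turn":-0.0585},
    {"hand":0.055,"translation":[-0.123,0.195,0.133],"turn":-0.0585},
    {"hand":0.055,"translation":[-0.123,0.195,0.133],"turn":-0.0585}
  ]
}}

```text
time_s: 35.55
tool_pos: [0.6149, 0.2198, 0.0061]
tcp_rot: [0.0, -0.066, 0.998, 0.0]
ft_force: [0.5, 0.2, -0.5]
width: 0.0547
finger_force: 0.0
```

Emit:
{"api": "move_arm", "payload": {
  "moves": [
    {"hand":0.0,"translation":[0,0,0],"turn":0},
    {"hand":0.0,"translation":[0,0,0],"turn":0},
    {"hand":0.0,"translation":[0,0,0],"turn":0},
    {"hand":0.0,"translation":[0,0,0],"turn":0},
    {"hand":0.0,"translation":[0,0,0],"turn":0},
    {"hand":0.0,"translation":[0,0,0],"turn":0}
  ]
}}

```text
time_s: 36.15
tool_pos: [0.6147, 0.22, 0.0058]
tcp_rot: [0.0, -0.066, 0.998, 0.0]
ft_force: [-0.3, 1.5, 1.4]
width: 0.0239
finger_force: 30.0
```

Run:
```python
from h import *
go(.5093,-.0274,4.2,.018)
```

```text
at [0.6147 0.22   0.0058] yaw 7.53 move [ 0.1369 -0.2314 -0.0123] turn 0.0582
```

Emit:
{"api": "move_arm", "payload": {
  "moves": [
    {"hand":0.0,"translation":[0,0,-0.04],"turn":0},
    {"hand":0.0,"translation":[0,0,-0.09],"turn":0},
    {"hand":0.0,"translation":[0.137,-0.2315,-0.11],"turn":0.058},
    {"hand":0.0,"translation":[0.137,-0.2315,-0.11],"turn":0.058},
    {"hand":0.0,"translation":[0.137,-0.2315,-0.11],"turn":0.058},
    {"hand":0.0,"translation":[0.137,-0.2315,-0.11],"turn":0.058},
    {"hand":0.0,"translation":[0.137,-0.2315,-0.11],"turn":0.058},
    {"hand":0.0,"translation":[0.137,-0.2315,-0.11],"turn":0.058},
    {"hand":0.0,"translation":[0.137,-0.2315,-0.11],"turn":0.058},
    {"hand":0.0,"translation":[0.137,-0.2315,-0.11],"turn":0.058},
    {"hand":0.0,"translation":[0.137,-0.2315,-0.11],"turn":0.058},
    {"hand":0.0,"translation":[0.137,-0.2315,-0.07],"turn":0.058},
    {"hand":0.0,"translation":[0.137,-0.2315,-0.045],"turn":0.058},
    {"hand":0.0,"translation":[0.137,-0.2315,-0.03],"turn":0.058},
    {"hand":0.0,"translation":[0.137,-0.2315,-0.02],"turn":0.058},
    {"hand":0.0,"translation":[0.137,-0.2315,-0.013],"turn":0.058},
    {"hand":0.0,"translation":[0.137,-0.2315,-0.013],"turn":0.058}
  ]
}}

```text
time_s: 37.85
tool_pos: [0.51, -0.0269, 0.0185]
tcp_rot: [0.0, -0.037, 0.999, -0.0]
ft_force: [-0.1, -0.7, 0.1]
width: 0.024
finger_force: 30.0
```

Emit:
{"api": "move_arm", "payload": {
  "moves": [
    {"hand":0.029,"translation":[0,0,0],"turn":0},
    {"hand":0.029,"translation":[0,0,0],"turn":0},
    {"hand":0.029,"translation":[0,0,0],"turn":0},
    {"hand":0.029,"translation":[0,0,-0.02],"turn":0},
    {"hand":0.029,"translation":[0,0,-0.06],"turn":0},
    {"hand":0.029,"translation":[0,0,-0.1],"turn":0},
    {"hand":0.029,"translation":[-0.03,-0.02,-0.15],"turn":0},
    {"hand":0.029,"translation":[-0.06,-0.07,-0.2],"turn":0},
    {"hand":0.029,"translation":[-0.06,-0.1,-0.25],"turn":0},
    {"hand":0.029,"translation":[-0.06,-0.1,-0.3],"turn":0},
    {"hand":0.029,"translation":[-0.06,-0.1,-0.34],"turn":0},
    {"hand":0.029,"translation":[-0.06,-0.1,-0.34],"turn":0},
    {"hand":0.029,"translation":[-0.06,-0.1,-0.34],"turn":0}
  ]
}}

```text
time_s: 39.15
tool_pos: [0.5778, -0.1241, 0.3644]
tcp_rot: [0.005, -0.036, 0.999, -0.001]
ft_force: [-0.5, -0.2, -0.0]
width: 0.0291
finger_force: 0.0
```

Run:
```python
from h import *
f=frame('wrist','w5.png')
meas(f,'wrist','long'); meas(f,'wrist','short')
for n in('wrist','top','scene'):
    f=frame(n)
    for t,z in(('cap_top',.176),('drawer_front',.045)):
        for d in pinpoint(t,n)[:2]:print(n,t,d['p'],np.round(d['location']),ray(f,d['location'],z).round(4))
```

```text
long 0.87 L 0.154 org [ 0.4853 -0.2321] edge [ 0.5954 -0.2239] yaw 4.2 [201. 170. 107.] px [ 89. 253.]
long 0.85 L 0.153 org [ 0.48   -0.1413] edge [ 0.5889 -0.1339] yaw 3.9 [197. 165. 111.] px [ 95. 317.]
long 0.79 L 0.154 org [ 0.4858 -0.1863] edge [ 0.5951 -0.1777] yaw 4.5 [190. 159. 107.] px [ 98. 285.]
pin [(0.92, [0.4795, -0.1414]), (0.81, [0.4894, -0.2356]), (0.62, [0.4897, -0.1852])] tips [[0.5895, -0.1366], [0.5055, 0.0177]]
short 0.93 L 0.101 org [ 0.5112 -0.0243] edge [ 0.5836 -0.0188] yaw 4.4 [129. 105.  72.] px [119. 395.]
short 0.84 L 0.1 org [0.5052 0.0206] edge [0.5773 0.0263] yaw 4.5 [133. 110.  75.] px [118. 426.]
short 0.62 L 0.103 org [ 0.5091 -0.07  ] edge [ 0.5839 -0.0644] yaw 4.2 [187. 156. 104.] px [116. 364.]
short 0.47 L 0.02 org [0.3649 0.1139] edge [0.3663 0.1059] yaw 100.1 [ 70. 111. 206.] px [  5. 498.]
pin [(0.97, [0.5088, -0.0271]), (0.9, [0.5131, -0.075]), (0.88, [0.5038, 0.0195])] tips [[0.5862, -0.0165]]
wrist cap_top 0.69 [203. 122.] [ 0.6216 -0.3304  0.176 ]
wrist cap_top 0.33 [161. 421.] [ 0.5551 -0.0248  0.176 ]
wrist drawer_front 0.98 [ 24. 336.] [ 0.4077 -0.1182  0.045 ]
top cap_top 0.54 [154. 432.] [ 0.6181 -0.3236  0.176 ]
top drawer_front 0.84 [229. 352.] [ 0.4052 -0.1074  0.045 ]
scene cap_top 0.52 [141. 221.] [ 0.6234 -0.313   0.176 ]
scene cap_top 0.18 [198. 251.] [6.452e-01 6.000e-04 1.760e-01]
scene drawer_front 0.45 [179. 275.] [ 0.4916 -0.2081  0.045 ]
```

View pics/w5.png

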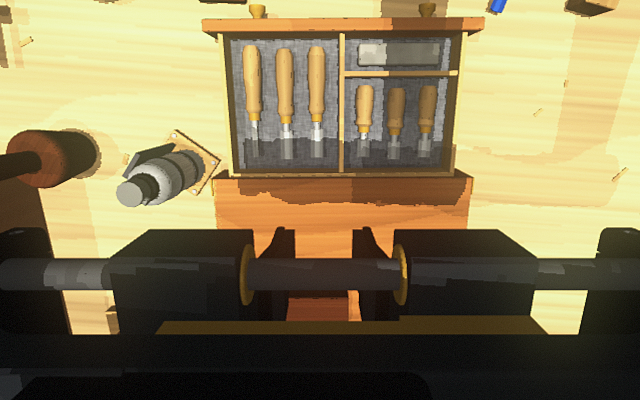

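All six gouges lie flat in their bays with blades to the back: long handles near (252,85), (285,85), (317,85), and short ones near (365,108), (396,112), (427,108). The spray can's cap disc is near (130,193). I'll enlarge that.

Run:
```python
from h import *
f=frame('wrist'); g=frame('top')
a=f['color'][150:250,80:230,::-1]; b=g['color'][130:180,400:475,::-1]
cv2.imwrite('pics/cap.png',np.hstack([cv2.resize(a,(450,300),interpolation=2),cv2.resize(b,(350,300),interpolation=2)]))
for p in [(193,130),(203,122)]: print(ray(f,p,.176))
for p in [(.62,-.325,.176),(.62,-.325,0)]: print(proj(f,p),proj(g,p))
```

```text
[ 0.61164611 -0.32201927  0.176     ]
[ 0.62317328 -0.33116013  0.176     ]
(np.float64(200.5072930081293), np.float64(127.69906672822347)) (np.float64(153.86838470227255), np.float64(431.954519943695))
(np.float64(169.69814909387324), np.float64(190.55603799301045)) (np.float64(166.78069428282143), np.float64(417.20634143413065))
```

View pics/cap.png

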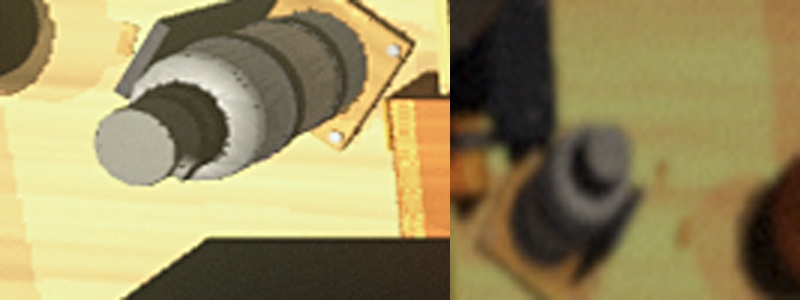

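Run:
```python
from h import *
f=frame('wrist'); print(ray(f,(199,126),.176))
go(.618,-.327,4.2,.19)
```

```text
[ 0.618519   -0.32674018  0.176     ]
at [ 0.5762 -0.123   0.3586] yaw 4.2 move [-0.0267 -0.2065  0.1686] turn -0.0
```

Emit:
{"api": "move_arm", "payload": {
  "moves": [
    {"hand":0.0,"translation":[-0.0267,-0.2065,0.05],"turn":0},
    {"hand":0.0,"translation":[-0.0267,-0.2065,0.05],"turn":0},
    {"hand":0.0,"translation":[-0.0267,-0.2065,0.05],"turn":0},
    {"hand":0.0,"translation":[-0.0267,-0.2065,0.05],"turn":0},
    {"hand":0.0,"translation":[-0.0267,-0.2065,0.05],"turn":0},
    {"hand":0.0,"translation":[-0.0267,-0.2065,0.1],"turn":0},
    {"hand":0.0,"translation":[-0.0267,-0.2065,0.13],"turn":0},
    {"hand":0.0,"translation":[-0.0267,-0.2065,0.155],"turn":0},
    {"hand":0.0,"translation":[-0.0267,-0.2065,0.1685],"turn":0},
    {"hand":0.0,"translation":[-0.0267,-0.2065,0.1685],"turn":0},
    {"hand":0.0,"translation":[-0.0267,-0.2065,0.1685],"turn":0}
  ]
}}

```text
time_s: 41.2
tool_pos: [0.6187, -0.3271, 0.1916]
tcp_rot: [0.001, -0.037, 0.999, -0.001]
ft_force: [0.2, 0.5, 0.7]
width: 0.0007
finger_force: 0.0
```

Run:
```python
from h import *
f=frame('wrist'); g=frame('scene')
a=f['color'][100:300,170:470,::-1]; b=g['color'][80:200,150:270,::-1]
cv2.imwrite('pics/cap2.png',np.hstack([cv2.resize(a,(450,300),interpolation=2),cv2.resize(b,(300,300),interpolation=2)]))
go(.618,-.327,4.2,.168)
```

```text
at [ 0.6191 -0.3272  0.1924] yaw 4.23 move [0.0011 0.0003 0.0244] turn 0.0005
```

View pics/cap2.png

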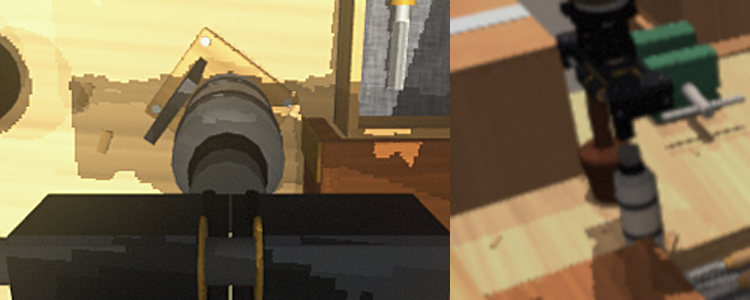

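The closed fingers are centred above the can in both views. Pressing.

Emit:
{"api": "move_arm", "payload": {
  "moves": [
    {"hand":0.0,"translation":[0.001,0,0.006],"turn":0},
    {"hand":0.0,"translation":[0.001,0,0.012],"turn":0},
    {"hand":0.0,"translation":[0.001,0,0.016],"turn":0},
    {"hand":0.0,"translation":[0.001,0,0.019],"turn":0},
    {"hand":0.0,"translation":[0.001,0,0.021],"turn":0},
    {"hand":0.0,"translation":[0.001,0,0.021],"turn":0}
  ]
}}

```text
time_s: 41.9
tool_pos: [0.617, -0.327, 0.1709]
tcp_rot: [0.0, -0.037, 0.999, -0.0]
ft_force: [-1.8, 2.6, 7.9]
width: 0.0008
finger_force: 3.7
```

Emit:
{"api": "move_arm", "payload": {
  "moves": [
    {"hand":0.0,"translation":[0,0,0.001],"turn":0},
    {"hand":0.0,"translation":[0,0,0.002],"turn":0},
    {"hand":0.0,"translation":[0,0,0.003],"turn":0},
    {"hand":0.0,"translation":[0,0,0.003],"turn":0},
    {"hand":0.0,"translation":[0,0,0.003],"turn":0}
  ]
}}

```text
time_s: 42.4
tool_pos: [0.617, -0.327, 0.1704]
tcp_rot: [0.001, -0.037, 0.999, -0.001]
ft_force: [-4.5, 4.4, 13.3]
width: 0.0005
finger_force: 6.9
```

Emit:
{"api": "move_arm", "payload": {
  "moves": [
    {"hand":0.0,"translation":[0,0,0.0015],"turn":0},
    {"hand":0.0,"translation":[0,0,0.0015],"turn":0},
    {"hand":0.0,"translation":[0,0,0.0015],"turn":0},
    {"hand":0.0,"translation":[0,0,-0.005],"turn":0},
    {"hand":0.0,"translation":[0,0,-0.015],"turn":0},
    {"hand":0.0,"translation":[0,0,-0.04],"turn":0},
    {"hand":0.0,"translation":[0,0,-0.07],"turn":0},
    {"hand":0.0,"translation":[0,0,-0.07],"turn":0}
  ]
}}

```text
time_s: 43.2
tool_pos: [0.619, -0.3283, 0.2411]
tcp_rot: [0.004, -0.037, 0.999, -0.002]
ft_force: [0.7, 0.2, 1.2]
width: 0.0006
finger_force: 0.0
```

Run:
```python
from h import *
f=frame('wrist'); 
g=frame('top')
for n,c in(('wrist',f),('top',g)):
  for d in pinpoint('drawer_front',n)[:1]: print(ray(c,d['location'],.045).round(4))
go(.368,-.116,4.2,.03)
```

```text
[ 0.4143 -0.1167  0.045 ]
at [ 0.6164 -0.3267  0.2345] yaw 4.18 move [0.2319 0.228  0.2053] turn -0.0003
```

Emit:
{"api": "move_arm", "payload": {
  "moves": [
    {"hand":0.0,"translation":[0.232,0.228,0.0],"turn":0},
    {"hand":0.0,"translation":[0.232,0.228,0.0],"turn":0},
    {"hand":0.0,"translation":[0.232,0.228,0.0],"turn":0},
    {"hand":0.0,"translation":[0.232,0.228,0.0],"turn":0},
    {"hand":0.0,"translation":[0.232,0.228,0.0],"turn":0},
    {"hand":0.0,"translation":[0.232,0.228,0.0],"turn":0},
    {"hand":0.0,"translation":[0.232,0.228,0.0],"turn":0},
    {"hand":0.0,"translation":[0.232,0.228,0.0],"turn":0},
    {"hand":0.0,"translation":[0.232,0.228,0.0],"turn":0},
    {"hand":0.0,"translation":[0.232,0.228,0.04],"turn":0},
    {"hand":0.0,"translation":[0.232,0.228,0.08],"turn":0},
    {"hand":0.0,"translation":[0.232,0.228,0.12],"turn":0},
    {"hand":0.0,"translation":[0.232,0.228,0.15],"turn":0},
    {"hand":0.0,"translation":[0.232,0.228,0.18],"turn":0},
    {"hand":0.0,"translation":[0.232,0.228,0.2],"turn":0},
    {"hand":0.0,"translation":[0.232,0.228,0.205],"turn":0},
    {"hand":0.0,"translation":[0.232,0.228,0.205],"turn":0}
  ]
}}

```text
time_s: 45.1
tool_pos: [0.3689, -0.1171, 0.0301]
tcp_rot: [-0.001, -0.036, 0.999, -0.0]
ft_force: [0.2, 0.2, 0.4]
width: 0.0007
finger_force: 0.0
```

Emit:
{"api": "move_arm", "payload": {
  "moves": [
    {"hand":0.0,"translation":[-0.005,0,0],"turn":0},
    {"hand":0.0,"translation":[-0.01,0,0],"turn":0},
    {"hand":0.0,"translation":[-0.015,0,0],"turn":0},
    {"hand":0.0,"translation":[-0.02,0,0],"turn":0},
    {"hand":0.0,"translation":[-0.025,0,0],"turn":0},
    {"hand":0.0,"translation":[-0.03,0,0],"turn":0},
    {"hand":0.0,"translation":[-0.035,0,0],"turn":0},
    {"hand":0.0,"translation":[-0.04,0,0],"turn":0},
    {"hand":0.0,"translation":[-0.045,0,0],"turn":0},
    {"hand":0.0,"translation":[-0.05,0,0],"turn":0}
  ]
}}

```text
time_s: 46.1
tool_pos: [0.4188, -0.1129, 0.0309]
tcp_rot: [-0.0, -0.037, 0.999, 0.0]
ft_force: [-1.6, 1.8, 1.0]
width: 0.0008
finger_force: 1.1
```

Emit:
{"api": "move_arm", "payload": {
  "moves": [
    {"hand":0.0,"translation":[-0.006,0,0],"turn":0},
    {"hand":0.0,"translation":[-0.012,0,0],"turn":0},
    {"hand":0.0,"translation":[-0.018,0,0],"turn":0},
    {"hand":0.0,"translation":[-0.024,0,0],"turn":0},
    {"hand":0.0,"translation":[-0.03,0,0],"turn":0},
    {"hand":0.0,"translation":[-0.036,0,0],"turn":0},
    {"hand":0.0,"translation":[-0.042,0,0],"turn":0},
    {"hand":0.0,"translation":[-0.048,0,0],"turn":0},
    {"hand":0.0,"translation":[-0.054,0,0],"turn":0},
    {"hand":0.0,"translation":[-0.06,0,0],"turn":0},
    {"hand":0.0,"translation":[-0.066,0,0],"turn":0},
    {"hand":0.0,"translation":[-0.072,0,0],"turn":0},
    {"hand":0.0,"translation":[-0.078,0,0],"turn":0},
    {"hand":0.0,"translation":[-0.084,0,0],"turn":0},
    {"hand":0.0,"translation":[-0.09,0,0],"turn":0},
    {"hand":0.0,"translation":[-0.096,0,0],"turn":0},
    {"hand":0.0,"translation":[-0.102,0,0],"turn":0},
    {"hand":0.0,"translation":[-0.108,0,0],"turn":0},
    {"hand":0.0,"translation":[-0.114,0,0],"turn":0},
    {"hand":0.0,"translation":[-0.12,0,0],"turn":0}
  ]
}}

```text
time_s: 48.1
tool_pos: [0.539, -0.1041, 0.0311]
tcp_rot: [0.0, -0.037, 0.999, 0.0]
ft_force: [-2.9, 1.3, -0.8]
width: 0.0007
finger_force: 1.1
```

Emit:
{"api": "move_arm", "payload": {
  "moves": [
    {"hand":0.0,"translation":[-0.005,0,0],"turn":0},
    {"hand":0.0,"translation":[-0.01,0,0],"turn":0},
    {"hand":0.0,"translation":[-0.014,0,0],"turn":0},
    {"hand":0.0,"translation":[-0.018,0,0],"turn":0},
    {"hand":0.0,"translation":[-0.022,0,0],"turn":0},
    {"hand":0.0,"translation":[-0.025,0,0],"turn":0},
    {"hand":0.0,"translation":[-0.028,0,0],"turn":0},
    {"hand":0.0,"translation":[-0.03,0,0],"turn":0}
  ]
}}

```text
time_s: 48.9
tool_pos: [0.5687, -0.102, 0.0311]
tcp_rot: [0.0, -0.037, 0.999, -0.0]
ft_force: [-1.9, 1.7, 1.1]
width: 0.0003
finger_force: 1.0
```

Emit:
{"api": "move_arm", "payload": {
  "moves": [
    {"hand":0.0,"translation":[-0.002,0,0],"turn":0},
    {"hand":0.0,"translation":[-0.004,0,0],"turn":0},
    {"hand":0.0,"translation":[-0.006,0,0],"turn":0},
    {"hand":0.0,"translation":[-0.008,0,0],"turn":0},
    {"hand":0.0,"translation":[-0.01,0,0],"turn":0},
    {"hand":0.0,"translation":[-0.012,0,0],"turn":0}
  ]
}}

```text
time_s: 49.5
tool_pos: [0.5798, -0.1012, 0.031]
tcp_rot: [-0.001, -0.037, 0.999, -0.0]
ft_force: [-6.5, 1.2, 3.8]
width: 0.0008
finger_force: 2.9
```

Emit:
{"api": "move_arm", "payload": {
  "moves": [
    {"hand":0.0,"translation":[-0.001,0,0],"turn":0},
    {"hand":0.0,"translation":[-0.002,0,0],"turn":0},
    {"hand":0.0,"translation":[-0.003,0,0],"turn":0},
    {"hand":0.0,"translation":[-0.004,0,0],"turn":0},
    {"hand":0.0,"translation":[-0.004,0,0],"turn":0}
  ]
}}

```text
time_s: 50.0
tool_pos: [0.5796, -0.1014, 0.0306]
tcp_rot: [-0.005, -0.036, 0.999, -0.0]
ft_force: [-10.6, 0.1, 7.2]
width: 0.0008
finger_force: 5.4
```

The drawer has reached its stop. Backing off and checking.

Emit:
{"api": "move_arm", "payload": {
  "moves": [
    {"hand":0.0,"translation":[0.01,0,0],"turn":0},
    {"hand":0.0,"translation":[0.04,0,0],"turn":0},
    {"hand":0.0,"translation":[0.08,0,0],"turn":0},
    {"hand":0.0,"translation":[0.08,0,-0.05],"turn":0},
    {"hand":0.0,"translation":[0.08,0,-0.1],"turn":0},
    {"hand":0.0,"translation":[0.08,0,-0.15],"turn":0},
    {"hand":0.0,"translation":[0.05,0,-0.2],"turn":0},
    {"hand":0.0,"translation":[0.0,0,-0.25],"turn":0},
    {"hand":0.0,"translation":[-0.05,0,-0.3],"turn":0},
    {"hand":0.0,"translation":[-0.09,0,-0.32],"turn":0},
    {"hand":0.0,"translation":[-0.09,0,-0.32],"turn":0},
    {"hand":0.0,"translation":[-0.09,0,-0.32],"turn":0}
  ]
}}

```text
time_s: 51.2
tool_pos: [0.6795, -0.0942, 0.3533]
tcp_rot: [0.005, -0.037, 0.999, -0.001]
ft_force: [0.3, -0.1, -0.9]
width: 0.0006
finger_force: 0.0
```

Run:
```python
from h import *
f=frame('wrist'); g=frame('scene')
a=f['color'][0:240,:,::-1]
cv2.imwrite('pics/end.png',np.vstack([a,g['color'][60:340,:,::-1]]))
```

```text
(no output)
```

View pics/end.png

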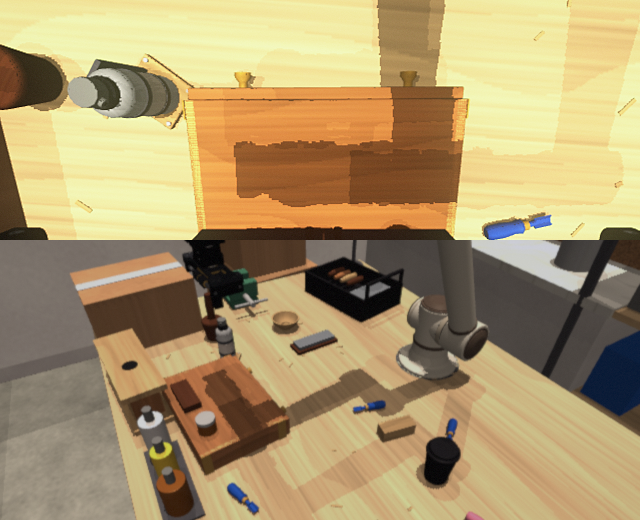

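The drawer front sits flush against the chest at (325,95), no loose gouges are left on the bench, and the bystanders are in place.

```bash
python3 -c "
from rig import sign_off
print(sign_off())"
```

```text
the job is handed in; nothing more can be done
None
```

All six gouges are in their bays with blades to the back, the rust guard was sprayed with the drawer open, the drawer is shut, and the job is handed in; one gouge dropped into its bay when the grip slackened, and I laid it straight again.

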